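# Load a shaft on the free V-block cradle and swing the hold-down over it

### The job

One of the two V-block cradles on the perforated plate is free: lay the shaft from the low wooden rest in it, centred along the cradle, and let go. Then push the square T-key fully down into the socket of the swing hold-down between the cradles and, with the key, turn the hold-down arm until its round end lies over the middle of the shaft you laid. Finally put the key back upright and fully down in its stand; leave the other shaft, the drilled block, the ball post and the brush where they are.

Things in the scene. Friction and masses are not known exactly. Their poses are not given: they have to be found in the camera images.
- shaft_1: The shaft to load: aluminium, 30 mm dia., 150 mm long plus an 18 mm dia., 10 mm spigot at each end, about 0.3 kg, ends alike. Origin at its centre, x along its axis. Starts lying level in the low wooden rest, axis 45 mm above the table; the rest's two V-supports (42 mm high) leave its middle 100 mm free above a 12 mm base board.
- shaft_2: A shaft just like shaft_1, already lying in one of the two cradles; it stays there. Origin at its centre, x along its axis.
- cradle_a: Cradle: two fixed dark steel V-blocks in line on the plate, each 30 mm along the groove, 60 wide, 50 high, 70 mm free between them. Origin under the cradle's centre on the plate's top (15 mm above the table), x along the groove, z up. Groove 40 mm wide at its top; a shaft lying in it has its axis 51 mm above the origin, its top 81 mm above the table.
- cradle_b: The other cradle, identical to cradle_a, parallel to it, 280 mm away. Either of the two may be the left one. One of the two holds a shaft, the other is free.
- key: Square T-key, about 0.25 kg, starting upright and fully down in its stand. Origin at the centre of the shank's foot, z up, x along the cross-bar. Shank 18 mm square (faces parallel to x, y), 45 mm long; collar 36 mm dia. from 45 to 51 mm up; stem 18 mm dia.; steel cross-bar 80 mm long (x), 16 wide (y), 80 to 104 mm up.
- key_stand: Fixed grey block 70 x 70 mm, 60 high, with a 25 mm square blind hole 52 mm deep in its top, faces parallel to its x, y. Origin at the centre of its underside, z up. With the key fully down its collar rests on the top, key origin 15 mm above the stand's; any quarter-turn fits. Stand and wooden rest are on opposite sides of the plate, either way round.
- socket (a point): Centre of the top of the hold-down's hub, 105 mm above the table: steel block 44 mm square with a 22 mm square blind hole 52 mm deep from above, faces parallel to the point's x, y. It turns with the arm; x points along the arm, z up. With the key fully down its collar rests on the hub, key origin 45 mm below this point; any quarter-turn fits.
- swing_end (a point): Centre of the underside of the arm's round end (32 mm dia.), 156.5 mm from the hub's axis, 86 mm above the table, so 5 mm above a laid shaft. The arm is 24 mm wide and 12 mm thick, its top 98 mm above the table.
- holddown (a joint): Angle of the hold-down arm: 0 when it points midway between the cradles, along their x, plus when turned counter-clockwise seen from above. It has stops at -1.11 and +1.11 rad; at each stop the arm's end lies over the middle of one cradle. It starts near the middle. Friction about 0.1 N m; it stays where it is left.
- setup_block: Bystander: drilled steel block 50 x 75 x 25 mm lying on the plate between the cradles, below the arm's level. Origin under its centre.
- ball_post: Bystander: dark post, 44 mm foot, 136 mm high, with a ball-like top, standing on the table beside the plate. Origin under its foot.
- dust_brush: Bystander: small dusting brush lying on the table beside the plate. Origin under its middle.
There are look-alikes about, which are no part of the job. What is shaped like the shaft_1 but pink is not meant.

How it is judged (in metres and radians):
On the way, in this order (a step that is already met when the one before it is completed fails the run):
1. shaft_1 lies in the free cradle, centred within 25 mm, and is let go (x of shaft_1 in the frame of cradle_b between -0.025 and 0.025 m and y of shaft_1 in the frame of cradle_b between -0.005 and 0.005 m and z of shaft_1 in the frame of cradle_b between 0.045 and 0.057 m and angle between the x axis of shaft_1 and the x axis of cradle_b, either way round below 0.08 rad and contact force between the fingers and shaft_1 below 0.2 N), for 0.2 s.
2. the key is down in the hold-down's socket (horizontal distance between key and socket below 0.006 m and z of key in the frame of socket below -0.032 m and angle between key's own z axis and vertical below 0.12 rad), for 0.2 s.
3. with the key in the socket, the arm's end is over the middle of shaft_1 (within 30 mm) (all of step 2 and horizontal distance between swing_end and shaft_1 below 0.03 m), for 0.2 s.
At the end, for the whole second after the job is handed in: shaft_1 rests in the free cradle's grooves (25 mm along, 5 mm across, 6 mm in height, 0.08 rad); the arm's end is still, within 30 mm of the shaft's middle from above; the key stands upright in its stand (8 mm, 0.12 rad, within 8 mm of fully down); shaft_2 moved under 20 mm (all of step 1 and horizontal distance between swing_end and shaft_1 below 0.03 m and linear speed of each of shaft_1, key below 0.02 m/s and velocity of joint holddown between -0.05 and 0.05 rad/s and horizontal distance between key and key_stand below 0.008 m and z of key in the frame of key_stand below 0.023 m and angle between key's own z axis and vertical below 0.12 rad and distance of shaft_2 from where it was at the start of the episode below 0.02 m); the robot touches nothing.
It fails at once if the shaft in the other cradle is moved more than 20 mm (distance of shaft_2 from where it was at the start of the episode above 0.02 m).
It fails at once if a bystander (setup block, ball post or brush) is moved more than 40 mm (distance of any of setup_block, ball_post, dust_brush from where it was at the start of the episode above 0.04 m).
It also fails if it takes over 72 s, if anything falls off the work surface, if the arm or the gripper's body presses on something with over 40 N, if the wrist force passes 120 N, or if a joint passes its speed limit or range.

### The arm

A 6-joint arm with a two-finger parallel gripper is mounted at the origin on the work surface. World frame = base frame: x ahead of the robot, y to its left, z up, the work surface at z = 0. Lengths are in m, angles in degrees, forces in N, time in s.
With the tool pointing down it reaches from about 0.375 to 0.825 m from the base axis. Payload 5.5 kg.
Tool frame: the origin (TCP) lies on the front face of the gripper's body, between the roots of the fingers; the fingertips stand bot.tips_ahead ahead of it and the grasp point (between the pads) lies 54 mm ahead of it (bot.tips_ahead is the distance from the TCP to the fingertips, in m); x points along the fingers, z is the direction in which the jaws open and shut, and the axes are right-handed (so a half turn about x gives the same grasp; the last joint's range is limited). The gripper opens to 85 mm and grips with 20 to 120 N. Pads are 22 mm wide; open, the fingers measure 114 mm over their backs; the gripper's body (76 mm by 85 mm) begins 54 mm behind the grasp point. The pads swing forward as they close: fully open they stand 13 mm farther back than shut.
Start: joints at [-71.047, 17.962, -2.699, 69.339, 0, 90], TCP at [0.195, -0.567, 0.304] pointing down, gripper open.
Joint ranges: [-152.73, 152.73], [-39.44, 99.34], [-58.76, 71.6], [-118.89, 123.64], [-81.53, 83.1], [-180, 180]. Speed limits (degrees/s): [136.94, 136.94, 172.46, 180, 180, 180].

### API

Orientations are given as [roll, pitch, yaw] about the fixed x, y, z axes, in that order (R = Rz(yaw) Ry(pitch) Rx(roll)).
In Python, from workcell import bot gives the robot as it stands.
- The arm moves only by the tool carry_out, never from a script. Its argument "deltas" is a list of rows, each an object of numbers: "x", "y", "z": the shift along the tool's x, y, z in cm; "spin": the turn about the tool's x in rad; "hand": the closure, from 0 (fully open) to 1 (shut). A call has 1 to 12 rows; each row shifts and turns the commanded pose from where the row before left it, along the tool's axes as they then stand; what a row does not reach is not made up. A row lasts 1/12 s, in which the tool goes at most 41.7 mm and 7.16 degrees, less where a joint would pass 70% of its speed; a pose out of reach is approached as far as the arm can. A call is refused whole if a number of a shift passes 4.17 or a number of a turn 0.125, either way. A call with a gripper value outside its range is refused whole. The fingers move at their own pace and stop on an object; "squeeze" is the grip in N (left out, the last holds). Time passes only in rows, so rows that do not move let the fingers close. It gives the time, the measured TCP pose, the force and the opening at its end, in the units of the state.
- bot.get_obs(): the state, without advancing time (a new reading comes with each control period).
- bot.get_image(name): name is "scene" or "top" or "wrist"; returns a dict with "color" (400x640x3 uint8, blue, green, red), "fx", "fy", "cx", "cy" (pixels), "pose" (4x4, takes a point from camera to world coordinates). Camera axes: x right, y up, looking along -z (the intrinsics and any distortion apply to the point x, -y, -z); pixel columns grow to the right and rows downward; lengths in m; the calibration is good to about 2 mm. A picture is of the moment at which its call begins. There is no depth.
- bot.sign_off(): hands the job in, once; it reports no verdict.
Trained networks look in a picture, given as the dict that the camera call returned (one of the last four; its "shot" number tells which), for a name from the list of things; names that differ only in an ending like _2 or _b are one class to them, and where a whole thing is asked for, a point or a joint stands for the part that bears it (a point fixed in the world has none). Each returns a list of dicts, best first, with "p" (0 to 1); they miss things now and then, are a little off and sometimes report something else, mostly with a low value. They report only what shows in the picture. A call takes as long as a camera call. They do not tell look-alikes from the thing itself.
- bot.look_for(name, picture): "centre" ([column, row] in pixels, amid what is visible of it).
The state is a dict: "clock": time; "joints": joint angles; "joint_vel": joint speeds; "joint_torque": joint torques, N m; "position": TCP position; "tcp_rot": TCP orientation; "force": force on the tool from outside, world axes, zero at the start; "wrist_torque": the same for the moment, N m; "finger_gap": finger opening in m.
Only numpy, scipy, OpenCV 4.12 (cv2) and the standard library are available. Lean on these libraries where they do the work, as an engineer would, in place of code of your own. Each camera call takes 0.05 s, during which the arm holds its last target.

## Working session

There is one attempt and no reset: what is moved stays moved. The work goes in short steps, Python scripts to look and compute and a tool call to move; the robot and the scene stay as the last step left them, time stands still between calls to the robot, and variables do not carry over. Pictures are saved under pics/ and viewed, and the job is handed in when it is done.

Besides the shell and the picture viewer there is one more tool, called after "Emit:" by a JSON object that holds its "api" and its "payload". carry_out: Moves the arm, as the interface text tells. Its arguments: {"type":"object","properties":{"deltas":{"type":"array","items":{"type":"object","properties":{"x":{"type":"number"},"y":{"type":"number"},"z":{"type":"number"},"spin":{"type":"number"},"hand":{"type":"number"}}}},"squeeze":{"type":"number"}},"required":["deltas"]}

```bash
ls; mkdir -p pics; python3 - <<'E'
from workcell import bot
import cv2
print(bot.get_obs(), bot.tips_ahead)
for n in ["scene","top","wrist"]:
    p=bot.get_image(n); cv2.imwrite(f"pics/{n}0.png",p["color"]); print(n,p["shot"],p["fx"],p["fy"],p["cx"],p["cy"],p["pose"].tolist() if hasattr(p["pose"],'tolist') else p["pose"],[k for k in p])
E
```

```text
pics
{'clock': 0.0, 'joints': array([-7.10478384e+01,  1.80046880e+01, -2.75417706e+00,  6.93390109e+01,
       -8.11808391e-04,  9.00002798e+01]), 'joint_vel': array([-0.04713374, -0.13193222, -0.00179205, -0.03133862,  0.0456634 ,
        0.08263854]), 'joint_torque': array([-1.14686018e-04, -5.39589214e+01,  3.39750123e+01,  1.93221134e-02,
        4.23769836e-05, -1.50494891e-06]), 'position': array([ 0.1947181 , -0.56705125,  0.30302964]), 'tcp_rot': array([-179.52450564,   89.90212067,  109.4273768 ]), 'force': array([-0.51095187, -1.09525707,  0.01878186]), 'wrist_torque': array([-0.05103458, -0.00790737,  0.02299676]), 'finger_gap': 0.08501520534045826} 0.0726
scene 1 492.09839564945264 492.09839564945264 319.36928377735023 200.56487136931494 [[0.5295206417067839, -0.5410989978920895, 0.6533144453374745, 1.450050408075765], [0.8482753115287746, 0.33224015935768797, -0.4123657022119305, -0.5103474092702264], [0.006073372802341357, 0.7725466658980248, 0.6349289433886672, 1.0177019494207877], [0.0, 0.0, 0.0, 1.0]] ['color', 'fx', 'fy', 'cx', 'cy', 'pose', 'shot']
top 2 397.48907101422145 397.48907101422145 318.8656163996096 201.85709048619253 [[0.023406006058867022, 0.99639934062586, -0.08148934212965359, 0.36536905812347786], [-0.9997258337984336, 0.023275519861709188, -0.00255096279744092, 0.07316445923186621], [-0.0006450708480748512, 0.0815267083569466, 0.9966709485623039, 1.3398316466960005], [0.0, 0.0, 0.0, 1.0]] ['color', 'fx', 'fy', 'cx', 'cy', 'pose', 'shot']
wrist 3 355.45520577143844 355.45520577143844 319.2100998373599 201.27617264942762 [[0.32470396973215837, 0.8969933131003996, 0.29995054307893093, 0.2708388176667047], [-0.9458150022445192, 0.3083270320806529, 0.10182545269988187, -0.5407818995964484], [-0.001146110543291738, -0.3167608522868696, 0.9485047437356958, 0.3740908825310018], [0.0, 0.0, 0.0, 1.0]] ['color', 'fx', 'fy', 'cx', 'cy', 'pose', 'shot']
```

View pics/scene0.png

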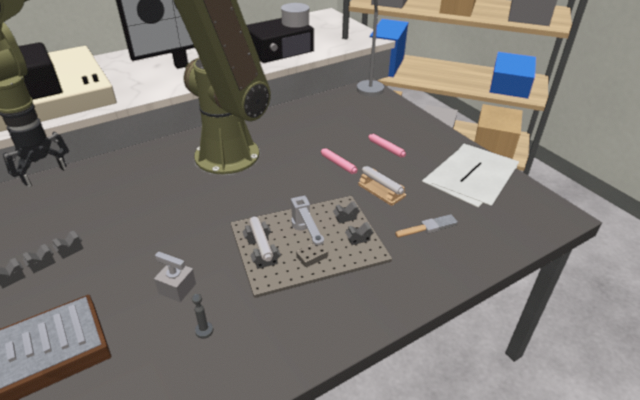

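View pics/top0.png

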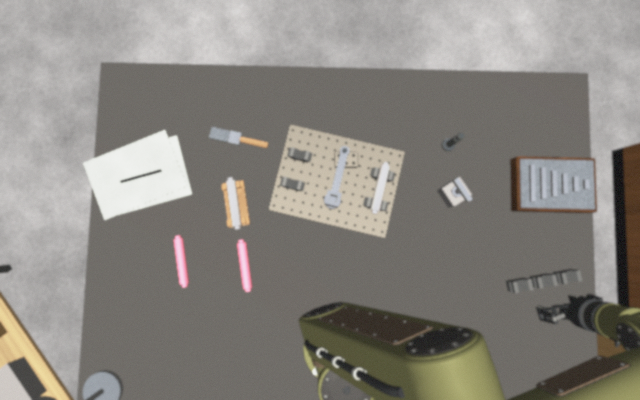

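View pics/wrist0.png

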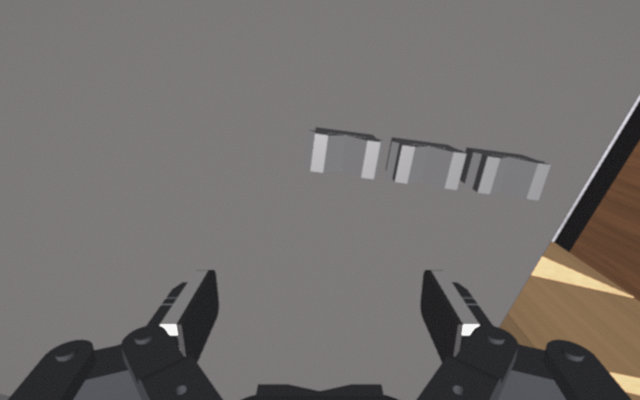

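```bash
cat > h.py <<'E'
import numpy as np, cv2
from workcell import bot
def ray(p,uv):
    P=np.array(p["pose"]); d=np.array([(uv[0]-p["cx"])/p["fx"],-(uv[1]-p["cy"])/p["fy"],-1.0])
    return P[:3,3],P[:3,:3]@d
def at(p,uv,z):
    o,d=ray(p,uv); return o+d*(z-o[2])/d[2]
def proj(p,X):
    P=np.array(p["pose"]); c=P[:3,:3].T@(np.array(X)-P[:3,3])
    return np.array([p["cx"]+p["fx"]*c[0]/-c[2], p["cy"]-p["fy"]*c[1]/-c[2]])
def tri(obs):
    A=np.zeros((3,3));b=np.zeros(3)
    for p,uv in obs:
        o,d=ray(p,uv);d=d/np.linalg.norm(d);M=np.eye(3)-np.outer(d,d);A+=M;b+=M@o
    return np.linalg.solve(A,b)
def crop(p,name,x0,y0,x1,y1,s):
    im=cv2.resize(p["color"][y0:y1,x0:x1],None,fx=s,fy=s,interpolation=cv2.INTER_CUBIC)
    cv2.imwrite("pics/"+name,im)
E
python3 - <<'E'
from h import *
t=bot.get_image("top"); crop(t,"t1.png",205,115,405,245,4); crop(t,"t1b.png",420,120,500,220,6)
s=bot.get_image("scene"); crop(s,"s1.png",225,120,425,290,4); crop(s,"s1b.png",140,240,240,350,5)
for n in ["shaft_1","cradle_a","key","key_stand","socket","swing_end","setup_block","ball_post","dust_brush"]:
    for nm,p in(("top",t),("scene",s)):
        print(n,nm,[(np.round(r["centre"],1).tolist(),round(r["p"],2)) for r in bot.look_for(n,p)[:5]])
E
```

```text
shaft_1 top [([243.6, 267.6], 0.83), ([231.8, 203.6], 0.8), ([181.6, 260.1], 0.67), ([376.2, 189.6], 0.62)]
shaft_1 scene [([382.6, 182.8], 0.76), ([261.6, 239.3], 0.76), ([386.2, 146.9], 0.7), ([340.7, 161.4], 0.68)]
cradle_a top [([367.2, 198.7], 0.87), ([295.5, 161.6], 0.69), ([449.1, 142.2], 0.68)]
cradle_a scene [([259.4, 251.5], 0.94), ([352.6, 225.6], 0.63), ([259.6, 238.3], 0.5)]
key top [([458.1, 189.2], 0.77), ([338.2, 181.9], 0.18)]
key scene []
key_stand top [([443.8, 195.2], 0.66)]
key_stand scene [([304.6, 218.2], 0.67), ([175.3, 281.9], 0.63)]
socket top [([334.0, 185.4], 0.95)]
socket scene [([304.7, 216.6], 0.92)]
swing_end top [([339.5, 181.4], 0.83)]
swing_end scene [([304.2, 215.4], 0.55)]
setup_block top [([351.6, 156.4], 0.74), ([337.8, 178.9], 0.35)]
setup_block scene [([310.8, 253.5], 0.6)]
ball_post top [([451.9, 143.8], 0.57), ([341.6, 184.0], 0.49)]
ball_post scene [([201.6, 324.4], 0.72), ([352.5, 218.3], 0.66)]
dust_brush top [([231.8, 139.7], 0.7), ([340.2, 179.8], 0.27)]
dust_brush scene [([431.9, 222.4], 0.97)]
```

View pics/t1.png

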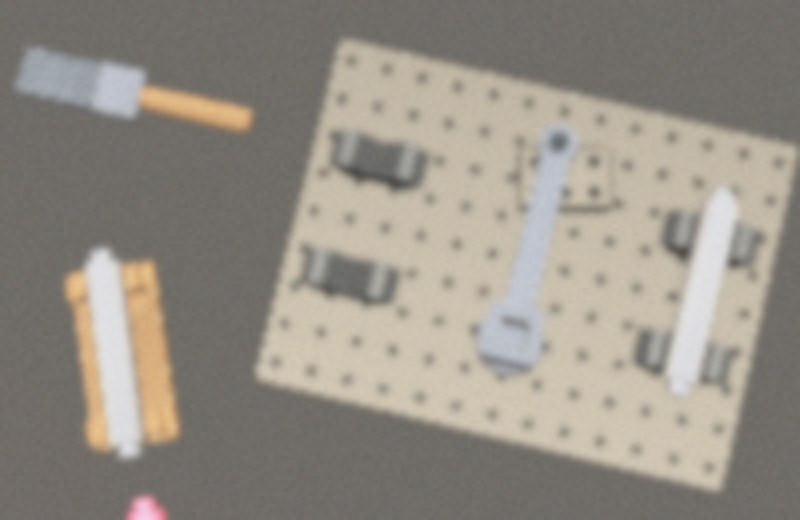

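View pics/t1b.png

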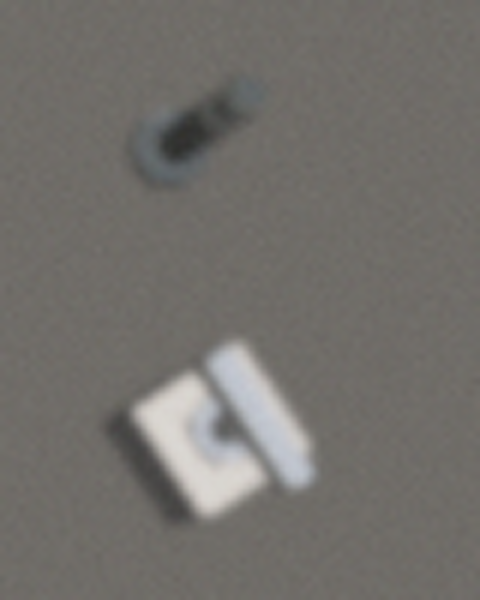

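View pics/s1.png

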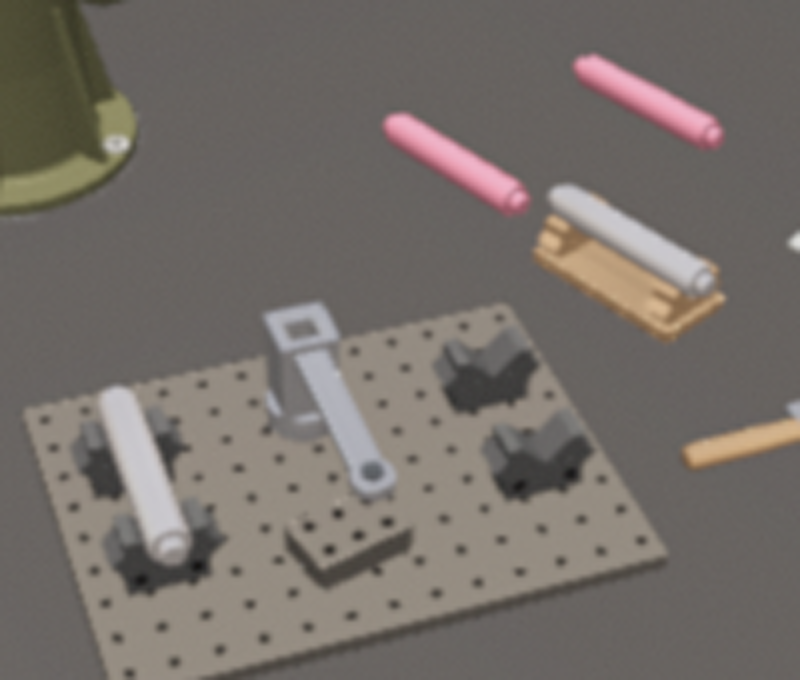

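View pics/s1b.png

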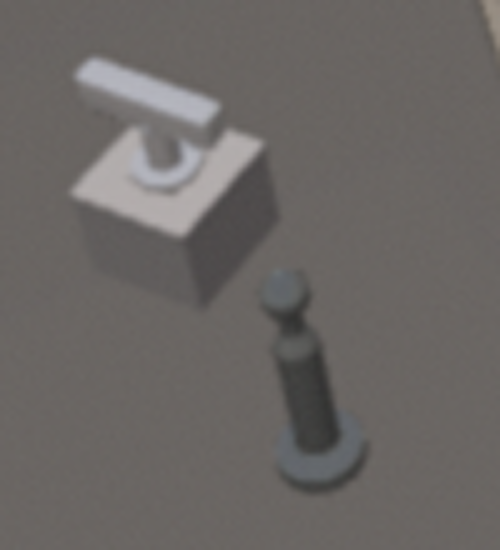

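```bash
python3 - <<'E'
from h import *
t=bot.get_image("top");s=bot.get_image("scene")
c=lambda x,y:(205+x/4-.375,115+y/4-.375)
k=lambda x,y:(420+x/6-.4,120+y/6-.4)
S=lambda x,y:(225+x/4-.375,120+y/4-.375)
K=lambda x,y:(140+x/5-.4,240+y/5-.4)
def show(n,a): print(n,np.round(a,4))
def yaw(a,b): d=b-a; return np.degrees(np.arctan2(d[1],d[0]))
a,b=at(t,c(129,455),.045),at(t,c(101,250),.045); show("s1 top",(a+b)/2); print(yaw(a,b),np.linalg.norm(b-a))
a,b=at(s,S(557,192),.045),at(s,S(705,282),.045); show("s1 scene",(a+b)/2); print(yaw(a,b),np.linalg.norm(b-a))
a,b=at(t,c(680,390),.066),at(t,c(724,190),.066); show("s2 top",(a+b)/2); print(yaw(a,b),np.linalg.norm(b-a))
a,b=at(t,c(348,277),.05),at(t,c(378,160),.05); show("cr top",(a+b)/2); print(yaw(a,b),np.linalg.norm(b-a))
show("hub",at(t,c(513,325),.105)); show("hub scene",at(s,S(301,329),.105));show("end",at(t,c(558,140),.098));show("end sc",at(s,S(373,473),.098))
a,b=at(t,k(292,475),.119),at(t,k(230,355),.119); show("key bar",(a+b)/2); print(yaw(a,b),np.linalg.norm(b-a))
a,b=at(s,K(88,70),.119),at(s,K(208,112),.119); show("key bar sc",(a+b)/2); print(yaw(a,b),np.linalg.norm(b-a))
q=[at(s,K(*u),.06) for u in((72,193),(183,237),(267,146))]; print(np.round(q,4)); show("stand c sc",(q[0]+q[2])/2)
q=[at(t,k(*u),.06) for u in((133,410),(208,520),(267,480),(197,372))]; print(np.round(q,4))
show("plate corners",0*q[0]); print(np.round([at(t,c(*u),.015) for u in((343,38),(800,145),(720,490),(257,380))],4))
E
```

```text
s1 top [0.4622 0.3558 0.045 ]
10.079752856692886 0.1700064986288062
s1 scene [0.46   0.3574 0.045 ]
9.913415458985044 0.16461770675988044
s2 top [ 0.5222 -0.12    0.066 ]
-11.674058422525823 0.16655343016939694
cr top [0.5764 0.1559 0.05  ]
-12.643279847650266 0.09980534310978702
hub [0.4861 0.0331 0.105 ]
hub scene [0.4863 0.0309 0.105 ]
end [6.348e-01 2.000e-04 9.800e-02]
end sc [ 6.359e-01 -3.000e-04  9.800e-02]
key bar [ 0.5162 -0.3682  0.119 ]
27.16098619880535 0.06905440473438136
key bar sc [ 0.5198 -0.3685  0.119 ]
34.81738165721497 0.0729231438588133
[[ 0.5087 -0.4158  0.06  ]
 [ 0.5668 -0.3774  0.06  ]
 [ 0.5301 -0.3191  0.06  ]]
stand c sc [ 0.5194 -0.3675  0.06  ]
[[ 0.5245 -0.3205  0.06  ]
 [ 0.4659 -0.3607  0.06  ]
 [ 0.4883 -0.3926  0.06  ]
 [ 0.546  -0.3551  0.06  ]]
plate corners [ 0. -0.  0.]
[[ 0.7364  0.1796  0.015 ]
 [ 0.6533 -0.2091  0.015 ]
 [ 0.3614 -0.1444  0.015 ]
 [ 0.4438  0.2428  0.015 ]]
```

```bash
cat >> h.py <<'E'
from scipy.spatial.transform import Rotation as Ro
def st():
    o=bot.get_obs(); R=Ro.from_euler('xyz',o["tcp_rot"],degrees=True).as_matrix(); return o,R,o["position"]
def info(*targets):
    """targets: (x,y,z,jawyaw_deg or None)"""
    o,R,p=st()
    jy=np.degrees(np.arctan2(R[1,2],R[0,2])); 
    print("t",round(o["clock"],2),"pos",np.round(p,4),"jaw yaw",round(jy,2),"toolx",np.round(R[:,0],3),"J",np.round(o["joints"],1),"F",np.round(o["force"],1),"M",np.round(o["wrist_torque"],2),"gap",round(o["finger_gap"],4))
    for T in targets:
        T=list(T)
        ty=jy
        spin=0
        if T[3] is not None:
            d=(T[3]-jy+90)%180-90; spin=-np.radians(d); ty=jy+d
        dw=np.array(T[:3])-p
        # nominal down tool axes: x=down, z=(c,s,0), y=z cross x
        def ax(y):
            z=np.array([np.cos(np.radians(y)),np.sin(np.radians(y)),0]);x=np.array([0,0,-1.]);return np.array([x,np.cross(z,x),z])
        print(" to",np.round(T,4),"spin",round(spin,3),"rows",round(abs(spin)/.12,1)," cm before spin",np.round(ax(jy)@dw*100,2)," cm after spin",np.round(ax(ty)@dw*100,2))
        p=np.array(T[:3]); jy=ty
E
python3 - <<'E'
from h import *
o,R,p=st(); print(np.round(R,3))
info((.45,-.45,.30,100.),(.56,0,.30,100.),(.461,.356,.25,100.))
E
```

```text
[[-0.     0.946  0.325]
 [-0.     0.325 -0.946]
 [-1.    -0.    -0.   ]]
t 1.25 pos [ 0.1949 -0.5675  0.3039] jaw yaw -71.05 toolx [-0. -0. -1.] J [-71.   18.   -2.7  69.3  -0.   90. ] F [ 1.2 -0.2  0.4] M [-0.04 -0.02  0.04] gap 0.085
 to [  0.45  -0.45   0.3  100.  ] spin 0.156 rows 1.3  cm before spin [ 0.39 27.94 -2.82]  cm after spin [ 0.39 27.16 -7.14]
 to [  0.56   0.     0.3  100.  ] spin -0.0 rows 0.0  cm before spin [  0.    18.65 -42.41]  cm after spin [  0.    18.65 -42.41]
 to [  0.461   0.356   0.25  100.   ] spin -0.0 rows 0.0  cm before spin [  5.    -3.57 -36.78]  cm after spin [  5.    -3.57 -36.78]
```

Emit:
{"api": "carry_out", "payload": {"deltas": [{"y": 4,"spin": -0.067},{"y": 4,"spin": -0.067},{"y": 4,"spin": -0.067},{"y": 4,"spin": -0.067},{"y": 4,"spin": -0.067},{"y": 4,"spin": -0.067},{"y": 4,"spin": -0.067},{"y": 4,"spin": -0.067},{"y": 4,"spin": -0.067},{"y": 4,"spin": -0.067},{"y": 4,"spin": -0.067},{"y": 4,"spin": -0.067}]}}

```text
invalid input at $.deltas[0]: expected keys x, y, z, spin, hand
```

Emit:
{"api": "carry_out", "payload": {"deltas": [{"y": 4,"spin": -0.067},{"y": 4,"spin": -0.067},{"y": 4,"spin": -0.067},{"y": 4,"spin": -0.067}]}}

```text
invalid input at $.deltas[0]: expected keys x, y, z, spin, hand
```

```bash
python3 - <<'E'
from h import *
info()
w=bot.get_image("wrist"); cv2.imwrite("pics/w1.png",w["color"])
E
```

```text
t 1.25 pos [ 0.1949 -0.5675  0.3039] jaw yaw -71.05 toolx [-0. -0. -1.] J [-71.   18.   -2.7  69.3  -0.   90. ] F [ 1.2 -0.2  0.4] M [-0.04 -0.02  0.04] gap 0.085
```

View pics/w1.png

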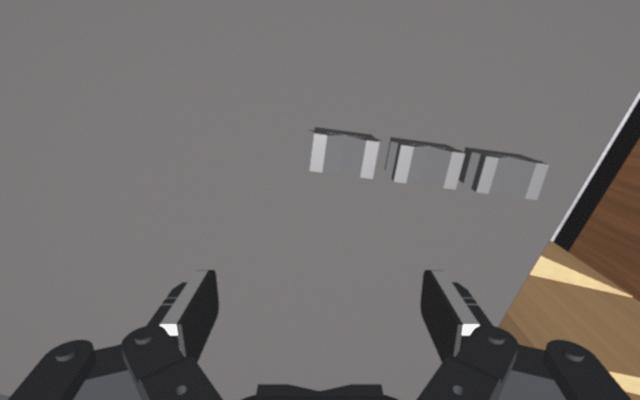

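The arm has not moved (all five keys are needed per row); the picture is the same as at the start.

Emit:
{"api": "carry_out", "payload": {"deltas": [{"x": 0,"y": 4,"z": 0,"spin": -0.067,"hand": 0},{"x": 0,"y": 4,"z": 0,"spin": -0.067,"hand": 0},{"x": 0,"y": 4,"z": 0,"spin": -0.067,"hand": 0},{"x": 0,"y": 4,"z": 0,"spin": -0.067,"hand": 0},{"x": 0,"y": 4,"z": 0,"spin": -0.067,"hand": 0},{"x": 0,"y": 4,"z": 0,"spin": -0.067,"hand": 0},{"x": 0,"y": 4,"z": 0,"spin": -0.067,"hand": 0},{"x": 0,"y": 4,"z": 0,"spin": -0.067,"hand": 0},{"x": 0,"y": 4,"z": 0,"spin": -0.067,"hand": 0},{"x": 0,"y": 4,"z": 0,"spin": -0.067,"hand": 0},{"x": 0,"y": 4,"z": 0,"spin": -0.067,"hand": 0},{"x": 0,"y": 4,"z": 0,"spin": -0.067,"hand": 0}]}}

```text
clock: 2.3
position: [0.5537, -0.2651, 0.3038]
tcp_rot: [-6.5, 90.0, -31.3]
force: [0.4, 0.2, 0.1]
finger_gap: 0.0852
```

```bash
python3 - <<'E'
from h import *
info()
w=bot.get_image("wrist"); cv2.imwrite("pics/w1.png",w["color"])
E
```

```text
t 2.3 pos [ 0.5537 -0.2651  0.3038] jaw yaw -24.79 toolx [ 0. -0. -1.] J [-25.6  19.5  -0.6  69.9  -0.   89.2] F [0.4 0.2 0.1] M [-0.01 -0.07 -0.04] gap 0.0852
```

View pics/w1.png

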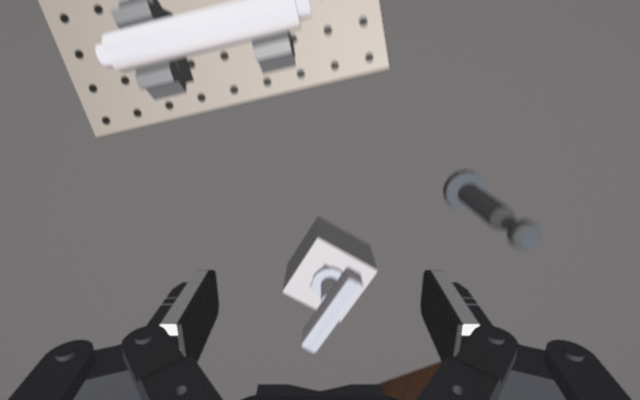

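```bash
python3 - <<'E'
from h import *
w=bot.get_image("wrist"); crop(w,"w1c.png",270,210,390,360,5)
import pickle; pickle.dump(w,open("w1.pkl","wb"))
E
```

```text
(no output)
```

View pics/w1c.png

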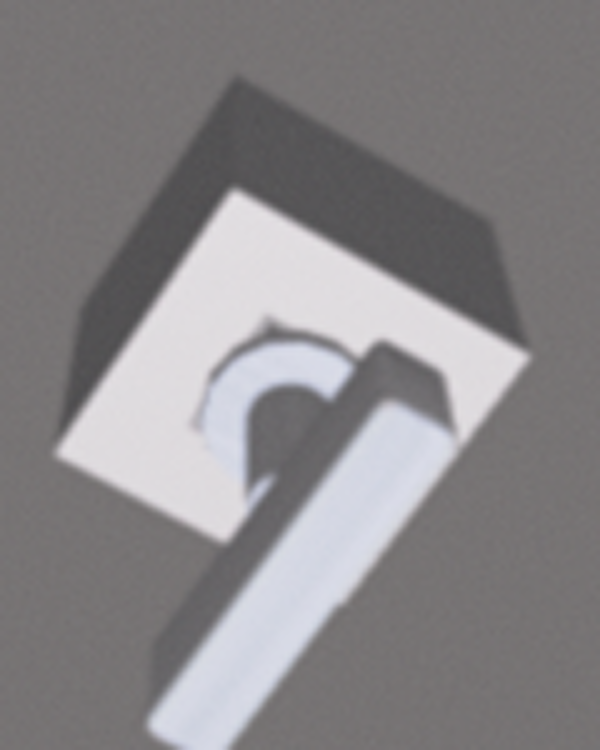

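Emit:
{"api": "carry_out", "payload": {"deltas": [{"x": 0,"y": 4,"z": 0,"spin": -0.067,"hand": 0},{"x": 0,"y": 4,"z": 0,"spin": -0.067,"hand": 0},{"x": 0,"y": 4,"z": 0,"spin": -0.067,"hand": 0},{"x": 0,"y": 4,"z": 0,"spin": -0.067,"hand": 0},{"x": 0,"y": 4,"z": 0,"spin": -0.067,"hand": 0},{"x": 0,"y": 4,"z": 0,"spin": -0.067,"hand": 0}]}}

```text
clock: 2.9
position: [0.6161, -0.0356, 0.3039]
tcp_rot: [-28.6, 90.0, -30.5]
force: [-0.1, -0.2, -0.1]
finger_gap: 0.0853
```

```bash
python3 - <<'E'
from h import *
info()
w=bot.get_image("wrist"); cv2.imwrite("pics/w2.png",w["color"])
import pickle; pickle.dump(w,open("w2.pkl","wb"))
E
```

```text
t 2.9 pos [ 0.6161 -0.0356  0.3039] jaw yaw -1.82 toolx [ 0. -0. -1.] J [-3.3 19.8 -0.1 70.  -0.  88.5] F [-0.1 -0.2 -0.1] M [ 0.   -0.02 -0.02] gap 0.0853
```

View pics/w2.png

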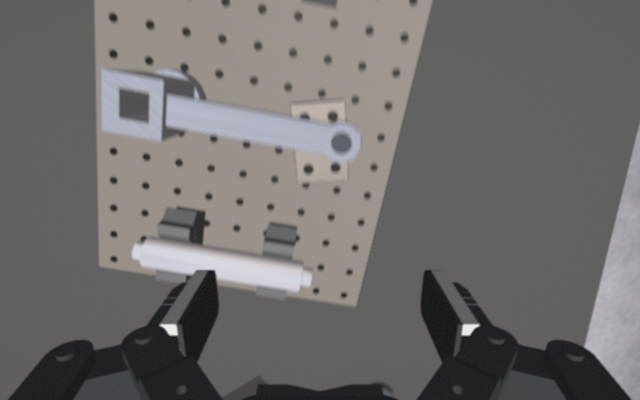

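```bash
python3 - <<'E'
from h import *
import pickle
w=pickle.load(open("w2.pkl","rb")); crop(w,"w2c.png",90,55,210,155,6); crop(w,"w2d.png",120,195,330,305,3.8)
E
```

```text
(no output)
```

View pics/w2c.png

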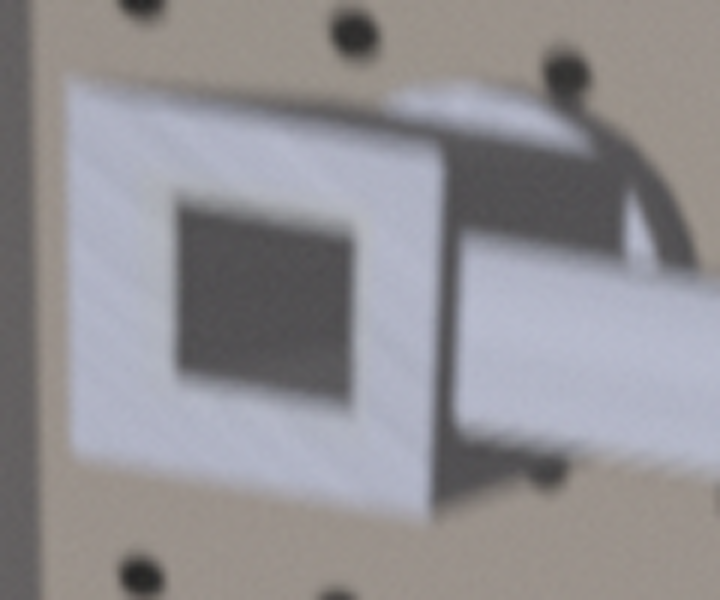

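View pics/w2d.png

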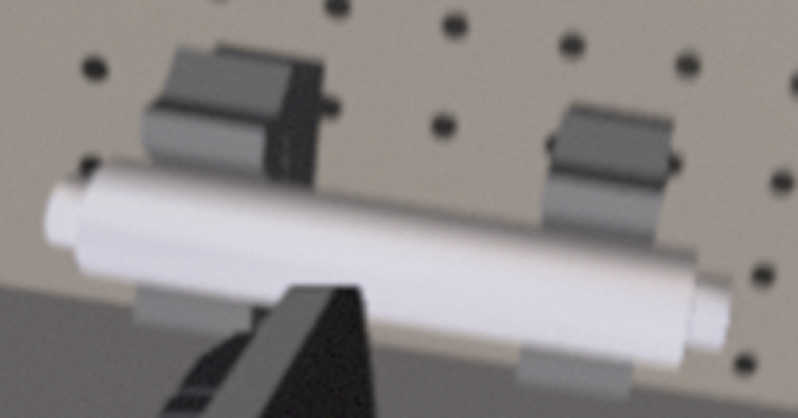

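Emit:
{"api": "carry_out", "payload": {"deltas": [{"x": 0,"y": 4,"z": 0,"spin": -0.067,"hand": 0},{"x": 0,"y": 4,"z": 0,"spin": -0.067,"hand": 0},{"x": 0,"y": 4,"z": 0,"spin": -0.067,"hand": 0},{"x": 0,"y": 4,"z": 0,"spin": -0.067,"hand": 0},{"x": 0,"y": 4,"z": 0,"spin": -0.067,"hand": 0},{"x": 0,"y": 4,"z": 0,"spin": -0.067,"hand": 0}]}}

```text
clock: 3.45
position: [0.5839, 0.2006, 0.3039]
tcp_rot: [-38.4, 90.0, -17.2]
force: [0.5, -0.2, 0.1]
finger_gap: 0.0852
```

```bash
python3 - <<'E'
from h import *
info()
w=bot.get_image("wrist"); cv2.imwrite("pics/w3.png",w["color"])
import pickle; pickle.dump(w,open("w3.pkl","wb"))
E
```

```text
t 3.45 pos [0.5839 0.2006 0.3039] jaw yaw 21.19 toolx [ 0. -0. -1.] J [19.  19.8 -0.1 70.  -0.  87.8] F [ 0.5 -0.2  0.1] M [-0.01 -0.02  0.03] gap 0.0852
```

View pics/w3.png

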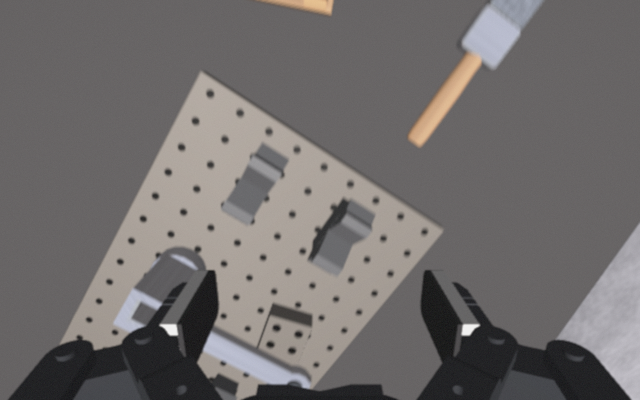

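```bash
python3 - <<'E'
from h import *
import pickle
w=pickle.load(open("w3.pkl","rb")); crop(w,"w3c.png",210,135,390,285,4.4)
w2=pickle.load(open("w2.pkl","rb"));w1=pickle.load(open("w1.pkl","rb"))
c=lambda x,y:(90+x/6-.42,55+y/6-.42)
H=np.array([at(w2,c(*u),.105) for u in((178,200),(355,225),(352,405),(178,380))]);print("hole",H.mean(0).round(4));
for i in range(4):
  d=H[(i+1)%4]-H[i];print(np.degrees(np.arctan2(d[1],d[0])).round(1),np.linalg.norm(d).round(4))
H=np.array([at(w2,c(*u),.105) for u in((68,80),(440,145),(432,522),(70,458))]);print("hub",H.mean(0).round(4));
for i in range(4):
  d=H[(i+1)%4]-H[i];print(np.degrees(np.arctan2(d[1],d[0])).round(1),np.linalg.norm(d).round(4))
print("end",at(w2,(341.5,142.5),.098).round(4))
d=lambda x,y:(120+x/3.8-.37,195+y/3.8-.37)
a,b=at(w2,d(60,212),.066),at(w2,d(712,316),.066);print("s2",((a+b)/2).round(4),np.degrees(np.arctan2(*(b-a)[1::-1])),np.linalg.norm(b-a))
k=lambda x,y:(270+x/5-.4,210+y/5-.4)
Q=np.array([at(w1,k(*u),.06) for u in((233,188),(532,355),(55,453))]);print("stand",((Q[1]+Q[2])/2).round(4),np.degrees(np.arctan2(*(Q[1]-Q[0])[1::-1])),np.degrees(np.arctan2(*(Q[2]-Q[0])[1::-1])),np.linalg.norm(Q[1]-Q[0]),np.linalg.norm(Q[2]-Q[0]))
a=(at(w1,k(385,402),.119)+at(w1,k(458,440),.119))/2; b=(at(w1,k(150,725),.119)+at(w1,k(225,752),.119))/2
print("bar",((a+b)/2).round(4),np.degrees(np.arctan2(*(b-a)[1::-1])),np.linalg.norm(b-a))
E
```

```text
hole [0.4815 0.0342 0.105 ]
-9.7 0.0211
-101.5 0.0217
170.0 0.0212
78.0 0.0215
hub [0.4799 0.0339 0.105 ]
-11.4 0.0436
-101.0 0.0456
167.9 0.0448
77.4 0.0451
end [0.6338 0.0008 0.098 ]
s2 [ 0.5184 -0.1192  0.066 ] -12.178364892899781 0.16710171923545725
stand [ 0.5154 -0.3701  0.06  ] -55.89300432186459 -145.82273953817722 0.07064588449232383 0.07019728623104567
bar [ 0.5163 -0.3686  0.119 ] -145.6758166336721 0.07587014572749566
```

View pics/w3c.png

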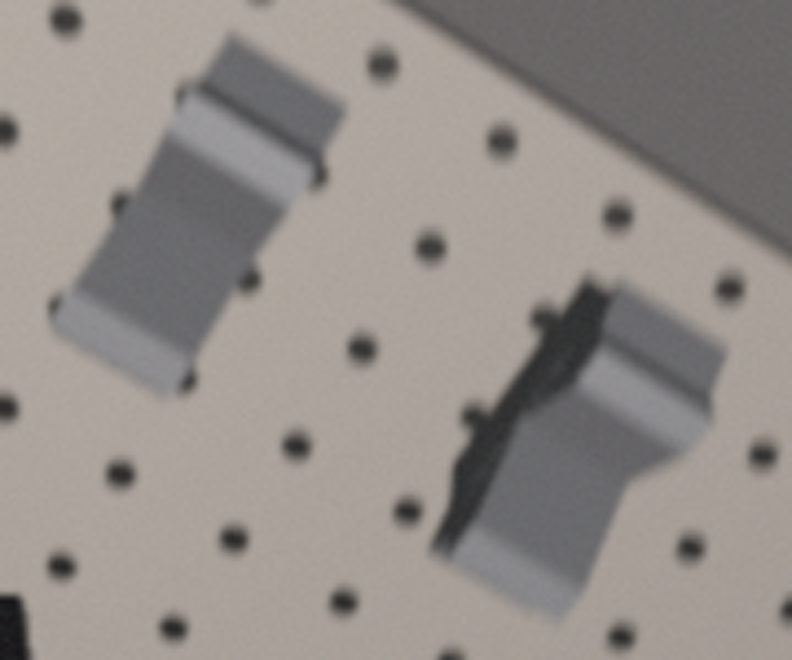

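```bash
python3 - <<'E'
from h import *
import pickle
w=pickle.load(open("w3.pkl","rb"))
c=lambda x,y:(210+x/4.4-.39,135+y/4.4-.39)
A=np.array([at(w,c(*u),.065) for u in((192,92),(318,170),(52,325),(172,395))])
B=np.array([at(w,c(*u),.065) for u in((600,347),(715,412),(450,552),(562,618))])
a,b=A.mean(0),B.mean(0)
print(a.round(4),b.round(4),((a+b)/2).round(4),np.degrees(np.arctan2(*(b-a)[1::-1])),np.linalg.norm(b-a))
for M in(A,B): print([np.linalg.norm(M[i]-M[j]).round(4) for i,j in((0,1),(2,3),(0,2),(1,3))])
t=np.radians(-12.2);R=np.array([[np.cos(t),-np.sin(t)],[np.sin(t),np.cos(t)]])
cb=((a+b)/2)[:2]; s2=np.array([.5184,-.1192]); print("cradle sep",R.T@(cb-s2)); hub=np.array([.481,.034]); print("hub rel cb",R.T@(cb-hub), R.T@(s2-hub))
info((.461,.356,.25,100.),(.461,.356,.101,100.))
E
```

```text
[0.5297 0.1665 0.065 ] [0.627  0.1465 0.065 ] [0.5783 0.1565 0.065 ] -11.636178344656823 0.09932694239542689
[np.float64(0.0295), np.float64(0.029), np.float64(0.0592), np.float64(0.0593)]
[np.float64(0.0291), np.float64(0.03), np.float64(0.058), np.float64(0.0594)]
cradle sep [0.0003352  0.28211218]
hub rel cb [0.06926552 0.14027561] [ 0.06893031 -0.14183657]
t 3.5 pos [0.5815 0.2071 0.3039] jaw yaw 21.72 toolx [-0.002  0.005 -1.   ] J [19.5 19.8 -0.1 70.   0.3 87.8] F [-1.5  4.2 -0.3] M [0.32 0.1  0.02] gap 0.0852
 to [  0.461   0.356   0.25  100.   ] spin -1.366 rows 11.4  cm before spin [ 5.39 18.29 -5.68]  cm after spin [ 5.39  9.28 16.75]
 to [  0.461   0.356   0.101 100.   ] spin -0.0 rows 0.0  cm before spin [14.9  0.   0. ]  cm after spin [14.9  0.   0. ]
```

Emit:
{"api": "carry_out", "payload": {"deltas": [{"x": 0,"y": 3.6,"z": -1.1,"spin": 0,"hand": 0},{"x": 0,"y": 3.6,"z": -1.1,"spin": 0,"hand": 0},{"x": 0,"y": 3.6,"z": -1.1,"spin": 0,"hand": 0},{"x": 0,"y": 3.6,"z": -1.1,"spin": 0,"hand": 0},{"x": 0,"y": 3.6,"z": -1.1,"spin": 0,"hand": 0}]}}

```text
clock: 3.92
position: [0.4672, 0.348, 0.304]
tcp_rot: [-35.4, 90.0, -14.5]
force: [0.3, 1.1, 0.1]
finger_gap: 0.085
```

Emit:
{"api": "carry_out", "payload": {"deltas": [{"x": 0.4,"y": 0,"z": 0,"spin": -0.124,"hand": 0},{"x": 0.4,"y": 0,"z": 0,"spin": -0.124,"hand": 0},{"x": 0.4,"y": 0,"z": 0,"spin": -0.124,"hand": 0},{"x": 0.4,"y": 0,"z": 0,"spin": -0.124,"hand": 0},{"x": 0.4,"y": 0,"z": 0,"spin": -0.124,"hand": 0},{"x": 0.4,"y": 0,"z": 0,"spin": -0.124,"hand": 0},{"x": 0.4,"y": 0,"z": 0,"spin": -0.124,"hand": 0},{"x": 0.4,"y": 0,"z": 0,"spin": -0.124,"hand": 0},{"x": 0.4,"y": 0,"z": 0,"spin": -0.124,"hand": 0},{"x": 0.4,"y": 0,"z": 0,"spin": -0.124,"hand": 0},{"x": 0.4,"y": 0,"z": 0,"spin": -0.124,"hand": 0},{"x": 0.4,"y": 0,"z": 0,"spin": 0,"hand": 0}]}}

```text
clock: 4.92
position: [0.4684, 0.3469, 0.2557]
tcp_rot: [-162.9, 90.0, -63.6]
force: [0.4, 0.7, -0.5]
finger_gap: 0.0851
```

Emit:
{"api": "carry_out", "payload": {"deltas": [{"x": 0,"y": 0,"z": 0,"spin": 0,"hand": 0},{"x": 0,"y": 0,"z": 0,"spin": 0,"hand": 0}]}}

```text
clock: 5.08
position: [0.4681, 0.3471, 0.2557]
tcp_rot: [132.4, 90.0, -128.6]
force: [-0.3, 0.1, 0.2]
finger_gap: 0.0852
```

```bash
python3 - <<'E'
from h import *
info((.461,.356,.101,100.))
w=bot.get_image("wrist"); cv2.imwrite("pics/w4.png",w["color"])
import pickle; pickle.dump(w,open("w4.pkl","wb"))
E
```

```text
t 5.08 pos [0.4681 0.3471 0.2557] jaw yaw 99.01 toolx [-0. -0. -1.] J [36.6 17.4 -9.8 62.8 -0.  27.6] F [-0.3  0.1  0.2] M [ 0.03  0.03 -0.02] gap 0.0852
 to [  0.461   0.356   0.101 100.   ] spin -0.017 rows 0.1  cm before spin [15.47  0.56  0.99]  cm after spin [15.47  0.54  1.  ]
```

View pics/w4.png

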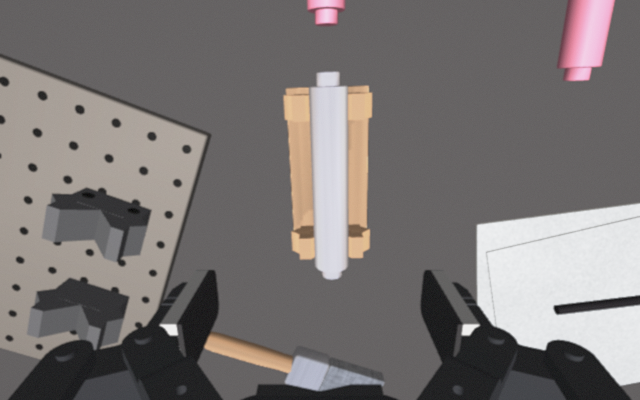

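```bash
python3 - <<'E'
from h import *
import pickle
w=pickle.load(open("w4.pkl","rb"))
a,b=at(w,(328,73),.045),at(w,(332,277),.045); m=(a+b)/2
print(m.round(4),np.degrees(np.arctan2(*(b-a)[1::-1])),np.linalg.norm(b-a))
info((m[0],m[1],.15,99.4),(m[0],m[1],.101,99.4))
E
```

```text
[0.4639 0.3555 0.045 ] 10.65094892001059 0.172912703221349
t 5.13 pos [0.4681 0.3473 0.256 ] jaw yaw 99.06 toolx [ 0. -0. -1.] J [36.6 17.4 -9.8 62.8 -0.  27.5] F [-0.   0.1  0.5] M [-0.01 -0.02  0.01] gap 0.0853
 to [ 0.4639  0.3555  0.15   99.4   ] spin -0.006 rows 0.0  cm before spin [10.6   0.29  0.88]  cm after spin [10.6   0.29  0.88]
 to [ 0.4639  0.3555  0.101  99.4   ] spin -0.0 rows 0.0  cm before spin [4.9 0.  0. ]  cm after spin [4.9 0.  0. ]
```

Emit:
{"api": "carry_out", "payload": {"deltas": [{"x": 3.4,"y": 0.15,"z": 0.44,"spin": -0.025,"hand": 0},{"x": 3.4,"y": 0.14,"z": 0.44,"spin": 0,"hand": 0},{"x": 3.4,"y": 0,"z": 0,"spin": 0,"hand": 0},{"x": 2.6,"y": 0,"z": 0,"spin": 0,"hand": 0},{"x": 2.6,"y": 0,"z": 0,"spin": 0,"hand": 0},{"x": 0,"y": 0,"z": 0,"spin": 0,"hand": 0},{"x": 0,"y": 0,"z": 0,"spin": 0,"hand": 0.3},{"x": 0,"y": 0,"z": 0,"spin": 0,"hand": 1},{"x": 0,"y": 0,"z": 0,"spin": 0,"hand": 1},{"x": 0,"y": 0,"z": 0,"spin": 0,"hand": 1},{"x": 0,"y": 0,"z": 0,"spin": 0,"hand": 1},{"x": 0,"y": 0,"z": 0,"spin": 0,"hand": 1}], "squeeze": 60}}

```text
clock: 6.13
position: [0.4648, 0.3554, 0.104]
tcp_rot: [-115.6, 89.8, -15.0]
force: [-0.3, -4.4, 10.1]
finger_gap: 0.0282
```

```bash
python3 - <<'E'
from h import *
info()
s=bot.get_image("scene"); crop(s,"s2.png",320,100,460,220,5)
E
```

```text
t 6.13 pos [0.4648 0.3554 0.104 ] jaw yaw 100.62 toolx [ 0.004 -0.001 -1.   ] J [ 37.5  25.1 -20.4  44.4  -0.2  26.9] F [-0.3 -4.4 10.1] M [-1.11 -0.07  0.02] gap 0.0282
```

View pics/s2.png

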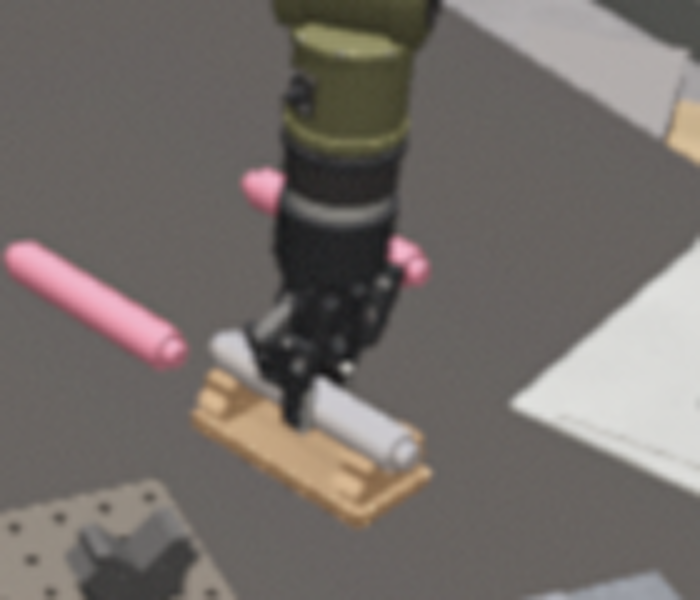

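Emit:
{"api": "carry_out", "payload": {"deltas": [{"x": -0.5,"y": 0,"z": 0,"spin": 0,"hand": 1},{"x": -1.5,"y": 0,"z": 0,"spin": 0,"hand": 1},{"x": -2.5,"y": 0,"z": 0,"spin": 0,"hand": 1},{"x": -2.5,"y": 0,"z": 0,"spin": 0,"hand": 1},{"x": -2.5,"y": 0,"z": 0,"spin": 0,"hand": 1},{"x": 0,"y": 0,"z": 0,"spin": 0,"hand": 1},{"x": 0,"y": 0,"z": 0,"spin": 0,"hand": 1}]}}

```text
clock: 6.77
position: [0.4643, 0.3566, 0.1988]
tcp_rot: [-57.6, 89.8, 43.1]
force: [0.1, 0.6, -1.6]
finger_gap: 0.0284
```

```bash
python3 - <<'E'
from h import *
info((.5783,.1565,.20,77.8))
w=bot.get_image("wrist"); cv2.imwrite("pics/w5.png",w["color"])
s=bot.get_image("scene"); crop(s,"s3.png",320,80,460,220,5)
E
```

```text
t 6.77 pos [0.4643 0.3566 0.1988] jaw yaw 100.67 toolx [ 0.003  0.003 -1.   ] J [ 37.5  19.8 -14.3  55.7   0.   26.8] F [ 0.1  0.6 -1.6] M [-0.03  0.    0.05] gap 0.0284
 to [ 0.5783  0.1565  0.2    77.8   ] spin 0.399 rows 3.3  cm before spin [ -0.12  -7.49 -21.78]  cm after spin [ -0.12 -15.37 -17.15]
```

View pics/w5.png

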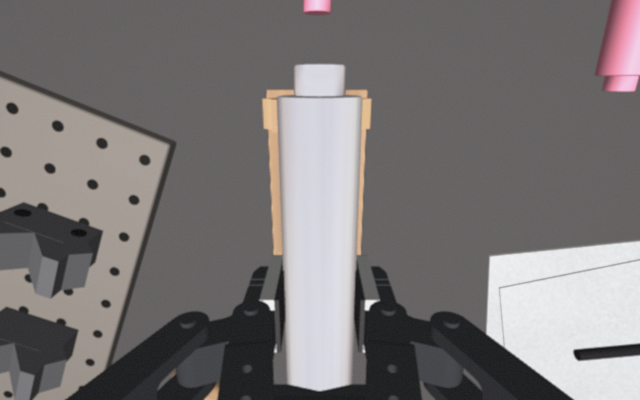

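View pics/s3.png

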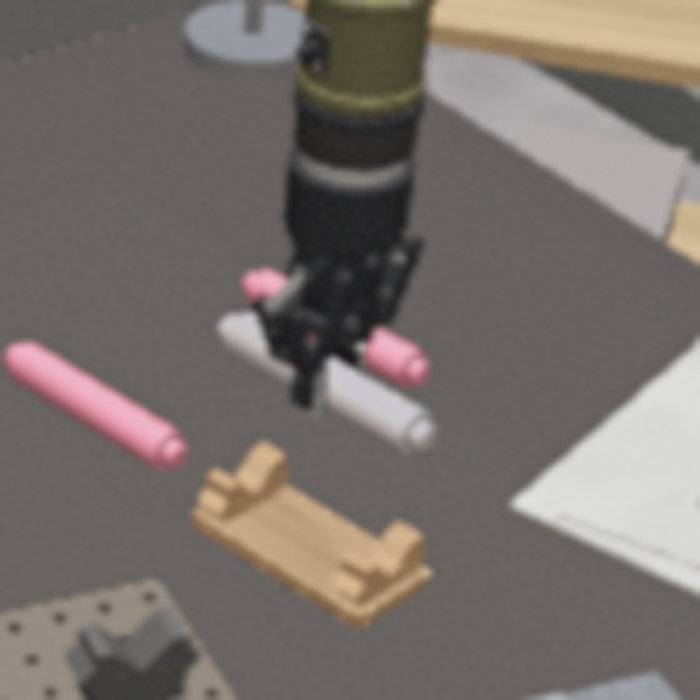

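Emit:
{"api": "carry_out", "payload": {"deltas": [{"x": 0,"y": -0.6,"z": -1.8,"spin": 0,"hand": 1},{"x": 0,"y": -1.2,"z": -3.5,"spin": 0.05,"hand": 1},{"x": 0,"y": -1.4,"z": -3.5,"spin": 0.05,"hand": 1},{"x": 0,"y": -1.6,"z": -3.4,"spin": 0.05,"hand": 1},{"x": 0,"y": -1.8,"z": -3.3,"spin": 0.05,"hand": 1},{"x": 0,"y": -1.8,"z": -3.2,"spin": 0.05,"hand": 1},{"x": 0,"y": -1.2,"z": -1.9,"spin": 0.05,"hand": 1},{"x": 0,"y": 0,"z": 0,"spin": 0.1,"hand": 1},{"x": 0,"y": 0,"z": 0,"spin": 0,"hand": 1},{"x": 0,"y": 0,"z": 0,"spin": 0,"hand": 1}]}}

```text
clock: 7.7
position: [0.575, 0.1571, 0.1952]
tcp_rot: [109.3, 89.8, -172.8]
force: [0.5, 0.5, -3.1]
finger_gap: 0.028
```

```bash
python3 - <<'E'
from h import *
info((.5783,.1565,.126,77.8))
E
```

```text
t 7.7 pos [0.575  0.1571 0.1952] jaw yaw 77.86 toolx [-0.003 -0.    -1.   ] J [ 15.3  21.3 -12.7  56.2   0.   27.4] F [ 0.5  0.5 -3.1] M [ 0.01 -0.07  0.02] gap 0.028
 to [ 0.5783  0.1565  0.126  77.8   ] spin 0.001 rows 0.0  cm before spin [ 6.92 -0.33  0.01]  cm after spin [ 6.92 -0.33  0.01]
```

Emit:
{"api": "carry_out", "payload": {"deltas": [{"x": 2,"y": -0.33,"z": 0,"spin": 0,"hand": 1},{"x": 2,"y": 0,"z": 0,"spin": 0,"hand": 1},{"x": 1,"y": 0,"z": 0,"spin": 0,"hand": 1},{"x": 0,"y": 0,"z": 0,"spin": 0,"hand": 1}]}}

```text
clock: 8.03
position: [0.5765, 0.1571, 0.1437]
tcp_rot: [115.5, 89.6, -166.5]
force: [-0.3, 0.9, -2.1]
finger_gap: 0.0283
```

```bash
python3 - <<'E'
from h import *
info((.5783,.1565,.126,77.8))
w=bot.get_image("wrist"); cv2.imwrite("pics/w6.png",w["color"])
E
```

```text
t 8.03 pos [0.5765 0.1571 0.1437] jaw yaw 77.92 toolx [-0.006 -0.001 -1.   ] J [ 15.2  24.1 -15.8  50.4   0.   27.3] F [-0.3  0.9 -2.1] M [-0.05  0.05  0.01] gap 0.0283
 to [ 0.5783  0.1565  0.126  77.8   ] spin 0.002 rows 0.0  cm before spin [ 1.77 -0.19 -0.02]  cm after spin [ 1.77 -0.19 -0.02]
```

View pics/w6.png

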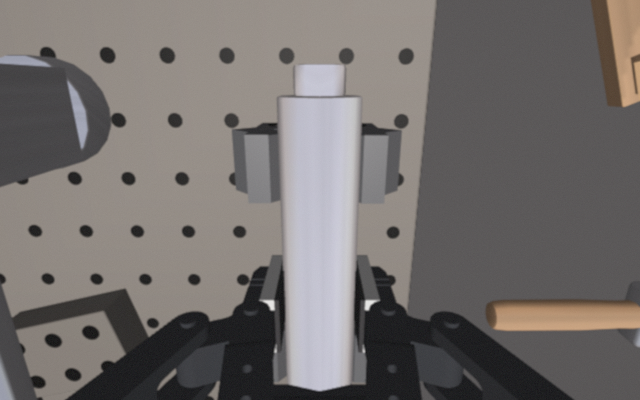

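Shaft (column ~320) sits laterally centred over the V-block (its top spans columns 233–400, centre ~317). Lowering.

Emit:
{"api": "carry_out", "payload": {"deltas": [{"x": 0.9,"y": -0.1,"z": 0,"spin": 0,"hand": 1},{"x": 0.5,"y": 0,"z": 0,"spin": 0,"hand": 1},{"x": 0.3,"y": 0,"z": 0,"spin": 0,"hand": 1},{"x": 0,"y": 0,"z": 0,"spin": 0,"hand": 1},{"x": 0,"y": 0,"z": 0,"spin": 0,"hand": 1}]}}

```text
clock: 8.5
position: [0.5802, 0.1566, 0.13]
tcp_rot: [-6.2, 90.0, 71.6]
force: [0.2, -0.6, -2.6]
finger_gap: 0.028
```

```bash
python3 - <<'E'
from h import *
info((.5783,.1565,.126,77.8))
E
```

```text
t 8.5 pos [0.5802 0.1566 0.13  ] jaw yaw 77.76 toolx [ 0.  0. -1.] J [ 15.1  25.  -16.5  48.5   0.   27.3] F [ 0.2 -0.6 -2.6] M [ 0.01 -0.03 -0.01] gap 0.028
 to [ 0.5783  0.1565  0.126  77.8   ] spin -0.001 rows 0.0  cm before spin [ 0.4   0.19 -0.05]  cm after spin [ 0.4   0.19 -0.05]
```

Emit:
{"api": "carry_out", "payload": {"deltas": [{"x": 0.2,"y": 0.1,"z": 0,"spin": 0,"hand": 1},{"x": 0.2,"y": 0,"z": 0,"spin": 0,"hand": 1},{"x": 0,"y": 0,"z": 0,"spin": 0,"hand": 1},{"x": 0,"y": 0,"z": 0,"spin": 0,"hand": 1}]}}

```text
clock: 8.83
position: [0.5796, 0.1565, 0.127]
tcp_rot: [-99.8, 89.9, -22.1]
force: [-2.3, -2.3, 6.3]
finger_gap: 0.028
```

```bash
python3 - <<'E'
from h import *
info((.5783,.1565,.125,77.8))
E
```

```text
t 8.83 pos [0.5796 0.1565 0.127 ] jaw yaw 77.74 toolx [ 0.001 -0.001 -1.   ] J [ 15.1  25.1 -16.8  48.1  -0.   27.4] F [-2.3 -2.3  6.3] M [-0.44  0.43  0.02] gap 0.028
 to [ 0.5783  0.1565  0.125  77.8   ] spin -0.001 rows 0.0  cm before spin [ 0.2   0.13 -0.02]  cm after spin [ 0.2   0.13 -0.02]
```

Emit:
{"api": "carry_out", "payload": {"deltas": [{"x": 0,"y": 0,"z": 0,"spin": 0,"hand": 0.5},{"x": 0,"y": 0,"z": 0,"spin": 0,"hand": 0.2},{"x": 0,"y": 0,"z": 0,"spin": 0,"hand": 0},{"x": 0,"y": 0,"z": 0,"spin": 0,"hand": 0},{"x": 0,"y": 0,"z": 0,"spin": 0,"hand": 0},{"x": 0,"y": 0,"z": 0,"spin": 0,"hand": 0},{"x": -2,"y": 0,"z": 0,"spin": 0,"hand": 0},{"x": -3.5,"y": 0,"z": 0,"spin": 0,"hand": 0},{"x": -4,"y": 0,"z": 0,"spin": 0,"hand": 0},{"x": -3.5,"y": 0,"z": 0,"spin": 0,"hand": 0},{"x": -3.5,"y": 0,"z": 0,"spin": 0,"hand": 0}]}}

```text
clock: 9.75
position: [0.5791, 0.1568, 0.2927]
tcp_rot: [-50.0, 90.0, 27.7]
force: [0.0, 0.4, -0.4]
finger_gap: 0.0857
```

```bash
python3 - <<'E'
from h import *
info((.57,-.10,.30,124.),(.516,-.369,.25,124.))
w=bot.get_image("wrist"); cv2.imwrite("pics/w7.png",w["color"])
s=bot.get_image("scene"); crop(s,"s4.png",225,160,400,290,4.5)
import pickle; pickle.dump(w,open("w7.pkl","wb"))
E
```

```text
t 9.75 pos [0.5791 0.1568 0.2927] jaw yaw 77.75 toolx [ 0.  0. -1.] J [15.2 18.2 -3.8 67.9  0.  27.4] F [ 0.   0.4 -0.4] M [-0.04 -0.01  0.02] gap 0.0857
 to [ 5.70e-01 -1.00e-01  3.00e-01  1.24e+02] spin -0.807 rows 6.7  cm before spin [ -0.73  -4.56 -25.29]  cm after spin [ -0.73  15.11 -20.78]
 to [  0.516  -0.369   0.25  124.   ] spin 0.0 rows 0.0  cm before spin [  5.    19.52 -19.28]  cm after spin [  5.    19.52 -19.28]
```

View pics/w7.png

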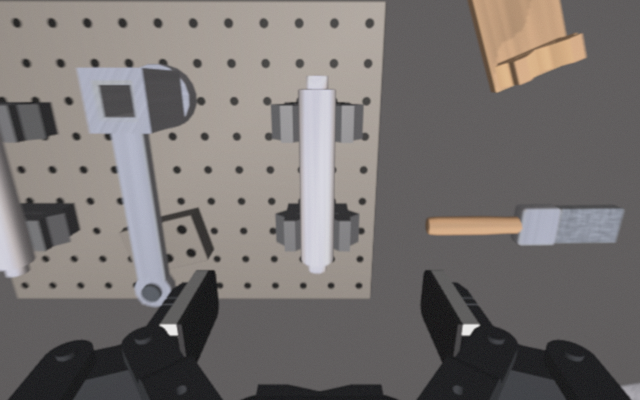

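View pics/s4.png

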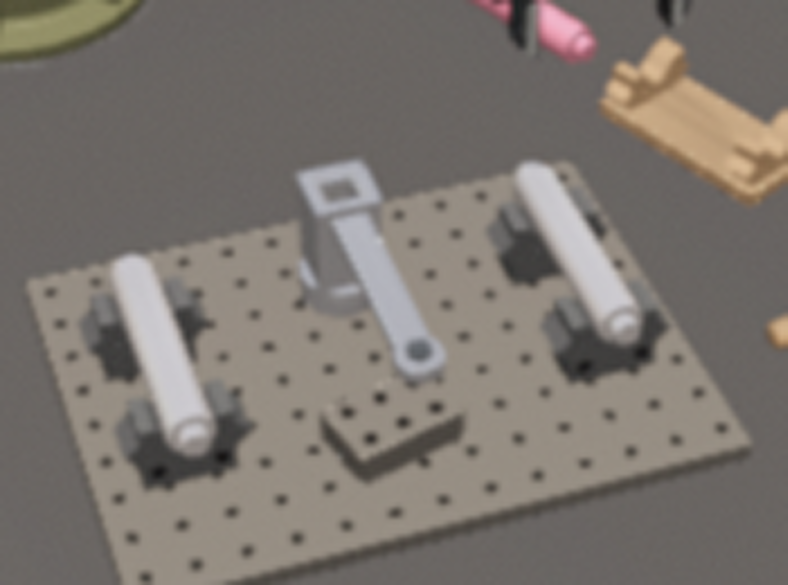

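```bash
python3 - <<'E'
from h import *
import pickle
w=pickle.load(open("w7.pkl","rb")); crop(w,"w7c.png",70,55,200,310,2.3)
a,b=at(w,(317,78),.066),at(w,(317,271),.066); print("s1",((a+b)/2).round(4),np.degrees(np.arctan2(*(b-a)[1::-1])),np.linalg.norm(b-a))
im=cv2.resize(w["color"][60:140,70:200],None,fx=6,fy=6,interpolation=cv2.INTER_CUBIC);cv2.imwrite("pics/w7d.png",im)
e=at(w,(151,293),.098); print("end",e.round(4))
E
```

```text
s1 [0.5792 0.1545 0.066 ] -12.36664852036057 0.17254374637830863
end [ 0.6362 -0.0046  0.098 ]
```

View pics/w7d.png

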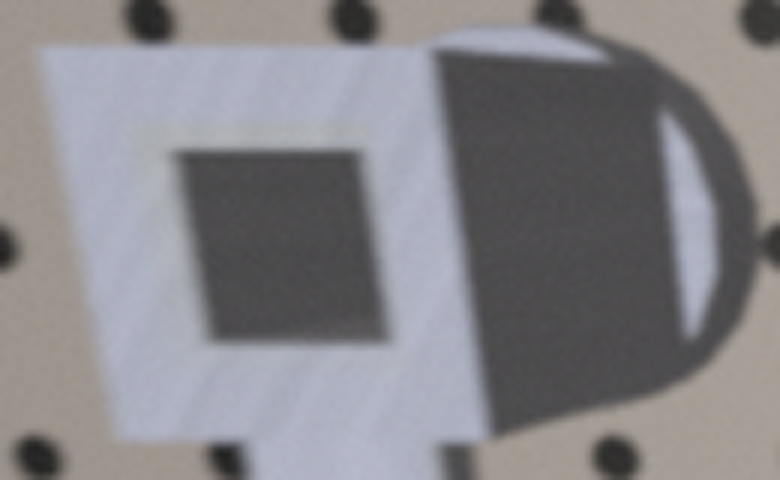

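```bash
python3 - <<'E'
from h import *
import pickle
w=pickle.load(open("w7.pkl","rb"))
c=lambda x,y:(70+x/6-.42,60+y/6-.42)
for Q in [((172,148),(360,150),(388,343),(210,342)),((38,45),(437,45),(493,438),(115,440))]:
  H=np.array([at(w,c(*u),.105) for u in Q]);print("hub",H.mean(0).round(4));
  for i in range(4):
    d=H[(i+1)%4]-H[i];print(np.degrees(np.arctan2(d[1],d[0])).round(1),np.linalg.norm(d).round(4))
E
```

```text
hub [0.4802 0.0326 0.105 ]
77.2 0.0216
-13.3 0.0217
-102.6 0.0211
168.2 0.0218
hub [0.48   0.0314 0.105 ]
77.7 0.0453
-12.6 0.0442
-102.0 0.0455
167.2 0.0444
```

```bash
python3 - <<'E'
from h import *
import pickle
t=bot.get_image("top"); print("post",at(t,(420+165/6,120+150/6),0.).round(3))
info((.57,-.10,.29,124.),(.516,-.369,.26,124.))
E
```

```text
post [ 0.68  -0.359  0.   ]
t 9.9 pos [0.5811 0.1573 0.2945] jaw yaw 77.75 toolx [ 0.007  0.002 -1.   ] J [15.1 18.1 -3.7 67.8  0.  27.4] F [ 0.2 -0.4 -1. ] M [0.03 0.02 0.04] gap 0.0854
 to [ 5.70e-01 -1.00e-01  2.90e-01  1.24e+02] spin -0.807 rows 6.7  cm before spin [  0.45  -4.38 -25.38]  cm after spin [  0.45  15.31 -20.72]
 to [  0.516  -0.369   0.26  124.   ] spin 0.0 rows 0.0  cm before spin [  3.    19.52 -19.28]  cm after spin [  3.    19.52 -19.28]
```

Emit:
{"api": "carry_out", "payload": {"deltas": [{"x": 0,"y": -0.6,"z": -3.8,"spin": -0.115,"hand": 0},{"x": 0,"y": -0.2,"z": -3.8,"spin": -0.115,"hand": 0},{"x": 0,"y": 0.2,"z": -3.8,"spin": -0.115,"hand": 0},{"x": 0,"y": 0.6,"z": -3.8,"spin": -0.115,"hand": 0},{"x": 0,"y": 1,"z": -3.6,"spin": -0.115,"hand": 0},{"x": 0,"y": 1.4,"z": -3.5,"spin": -0.115,"hand": 0},{"x": 0,"y": 1.9,"z": -3.4,"spin": -0.115,"hand": 0},{"x": 0,"y": 2.5,"z": -2.7,"spin": 0,"hand": 0},{"x": 0,"y": 2.5,"z": -2.7,"spin": 0,"hand": 0},{"x": 0,"y": 2.5,"z": -2.7,"spin": 0,"hand": 0},{"x": 0,"y": 2.5,"z": -2.7,"spin": 0,"hand": 0}]}}

```text
clock: 10.82
position: [0.5459, -0.2569, 0.2891]
tcp_rot: [28.9, 89.9, 152.8]
force: [0.9, 0.6, -0.1]
finger_gap: 0.0855
```

```bash
python3 - <<'E'
from h import *
info((.516,-.369,.26,124.2))
E
```

```text
t 10.82 pos [ 0.5459 -0.2569  0.2891] jaw yaw 123.87 toolx [-0.002  0.001 -1.   ] J [-25.2  18.8  -3.5  67.8   0.  -59.1] F [ 0.9  0.6 -0.1] M [-0.03 -0.14 -0.03] gap 0.0855
 to [  0.516  -0.369   0.26  124.2  ] spin -0.006 rows 0.0  cm before spin [ 2.91  8.73 -7.64]  cm after spin [ 2.91  8.78 -7.59]
```

Emit:
{"api": "carry_out", "payload": {"deltas": [{"x": 1,"y": 2.7,"z": -2.3,"spin": 0,"hand": 0},{"x": 1,"y": 2.7,"z": -2.3,"spin": 0,"hand": 0},{"x": 1,"y": 2.7,"z": -2.3,"spin": 0,"hand": 0},{"x": 0,"y": 0,"z": 0,"spin": 0,"hand": 0},{"x": 0,"y": 0,"z": 0,"spin": 0,"hand": 0}]}}

```text
clock: 11.23
position: [0.5166, -0.3589, 0.2582]
tcp_rot: [19.0, 89.8, 142.7]
force: [1.3, 1.0, 0.7]
finger_gap: 0.0853
```

```bash
python3 - <<'E'
from h import *
info((.516,-.369,.26,124.2))
w=bot.get_image("wrist"); cv2.imwrite("pics/w8.png",w["color"])
import pickle; pickle.dump(w,open("w8.pkl","wb"))
E
```

```text
t 11.23 pos [ 0.5166 -0.3589  0.2582] jaw yaw 123.68 toolx [-0.003  0.003 -1.   ] J [-34.8  22.4  -2.4  65.4   0.  -68.5] F [1.3 1.  0.7] M [ 0.04 -0.01 -0.  ] gap 0.0853
 to [  0.516  -0.369   0.26  124.2  ] spin -0.009 rows 0.1  cm before spin [-0.18  0.61 -0.81]  cm after spin [-0.18  0.61 -0.8 ]
```

View pics/w8.png

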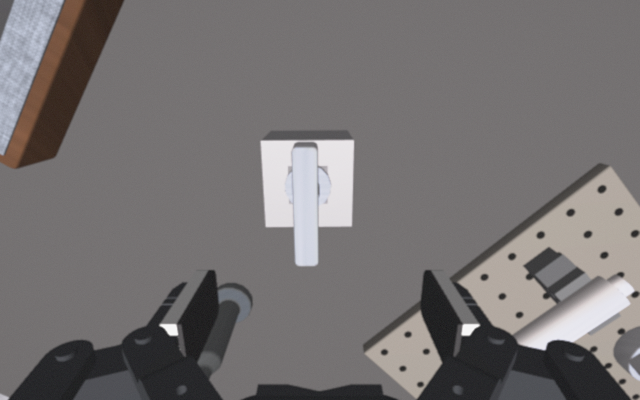

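```bash
python3 - <<'E'
from h import *
import pickle
w=pickle.load(open("w8.pkl","rb"))
a,b=at(w,(305,146),.119),at(w,(306.5,265),.119); m=(a+b)/2; print("bar",m.round(4),np.degrees(np.arctan2(*(b-a)[1::-1])),np.linalg.norm(b-a))
Q=np.array([at(w,u,.06) for u in((262,140.5),(352.5,139),(353,227),(265,227))]); print("stand",Q.mean(0).round(4),[np.linalg.norm(Q[i]-Q[i-1]).round(4) for i in range(4)])
info((m[0],m[1],.20,124.2),(m[0],m[1],.17,124.2))
E
```

```text
bar [ 0.5146 -0.3692  0.119 ] 33.66709739249298 0.07913588671605228
stand [ 0.5157 -0.3685  0.06  ] [np.float64(0.0706), np.float64(0.0683), np.float64(0.0718), np.float64(0.072)]
t 11.28 pos [ 0.5174 -0.3578  0.259 ] jaw yaw 123.79 toolx [-0.002  0.002 -1.   ] J [-34.7  22.3  -2.4  65.4   0.  -68.5] F [ 0.9  0.1 -0.1] M [ 0.03 -0.01 -0.01] gap 0.0855
 to [  0.5146  -0.3692   0.2    124.2   ] spin -0.007 rows 0.1  cm before spin [ 5.9   0.87 -0.79]  cm after spin [ 5.9   0.87 -0.78]
 to [  0.5146  -0.3692   0.17   124.2   ] spin -0.0 rows 0.0  cm before spin [3. 0. 0.]  cm after spin [3. 0. 0.]
```

Emit:
{"api": "carry_out", "payload": {"deltas": [{"x": 2,"y": 0.4,"z": -0.4,"spin": 0,"hand": 0},{"x": 2,"y": 0.4,"z": -0.4,"spin": 0,"hand": 0},{"x": 2,"y": 0,"z": 0,"spin": 0,"hand": 0},{"x": 1.5,"y": 0,"z": 0,"spin": 0,"hand": 0},{"x": 1.2,"y": 0,"z": 0,"spin": 0,"hand": 0},{"x": 0,"y": 0,"z": 0,"spin": 0,"hand": 0.2},{"x": 0,"y": 0,"z": 0,"spin": 0,"hand": 0.4}]}}

```text
clock: 11.87
position: [0.5163, -0.3679, 0.1736]
tcp_rot: [13.8, 89.9, 137.8]
force: [0.7, 0.4, 0.1]
finger_gap: 0.064
```

```bash
python3 - <<'E'
from h import *
info((.5154,-.369,.17,124.))
w=bot.get_image("wrist"); cv2.imwrite("pics/w9.png",w["color"])
E
```

```text
t 11.87 pos [ 0.5163 -0.3679  0.1736] jaw yaw 123.95 toolx [-0.001  0.001 -1.   ] J [-35.5  26.   -8.6  55.5   0.  -69.4] F [0.7 0.4 0.1] M [ 0.02 -0.   -0.01] gap 0.064
 to [  0.5154  -0.369    0.17   124.    ] spin -0.001 rows 0.0  cm before spin [ 0.36  0.14 -0.04]  cm after spin [ 0.36  0.14 -0.04]
```

View pics/w9.png

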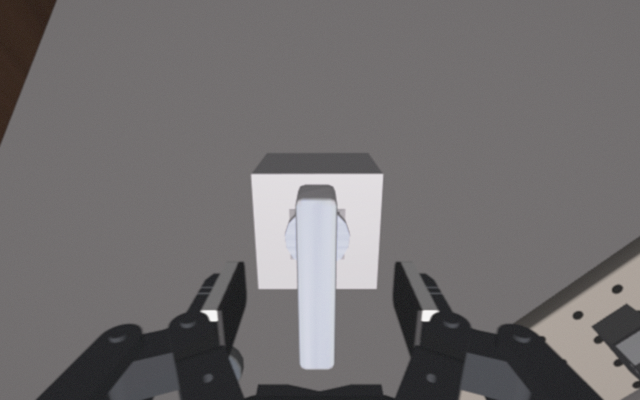

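```bash
python3 - <<'E'
from h import *
w=bot.get_image("wrist")
a,b=at(w,(316.5,190),.119),at(w,(316.5,369),.119); m=(a+b)/2; print("bar",m.round(4),np.degrees(np.arctan2(*(b-a)[1::-1])),np.linalg.norm(b-a))
Q=np.array([at(w,u,.06) for u in((252,174),(381,174),(378,289),(257,289))]); print("stand",Q.mean(0).round(4),[np.linalg.norm(Q[i]-Q[i-1]).round(4) for i in range(4)])
info((m[0],m[1],.17,124.2))
E
```

```text
bar [ 0.5147 -0.3707  0.119 ] 33.79229189519213 0.08340801895908971
stand [ 0.517  -0.3694  0.06  ] [np.float64(0.0711), np.float64(0.0692), np.float64(0.071), np.float64(0.0727)]
t 11.97 pos [ 0.517  -0.3689  0.1751] jaw yaw 123.92 toolx [ 0.001 -0.001 -1.   ] J [-35.5  25.9  -8.5  55.5   0.  -69.4] F [-0.  -0.   0.9] M [ 0.02 -0.03 -0.04] gap 0.0515
 to [  0.5147  -0.3707   0.17   124.2   ] spin -0.005 rows 0.0  cm before spin [ 0.51  0.3  -0.02]  cm after spin [ 0.51  0.3  -0.01]
```

Emit:
{"api": "carry_out", "payload": {"deltas": [{"x": 0.3,"y": 0.1,"z": 0,"spin": 0,"hand": 0.5},{"x": 0,"y": 0,"z": 0,"spin": 0,"hand": 0.7},{"x": 0,"y": 0,"z": 0,"spin": 0,"hand": 1},{"x": 0,"y": 0,"z": 0,"spin": 0,"hand": 1},{"x": 0,"y": 0,"z": 0,"spin": 0,"hand": 1},{"x": 0,"y": 0,"z": 0,"spin": 0,"hand": 1}], "squeeze": 100}}

```text
clock: 12.47
position: [0.5156, -0.3698, 0.1717]
tcp_rot: [-158.2, 89.9, -34.3]
force: [-0.8, 0.9, 5.0]
finger_gap: 0.0136
```

```bash
python3 - <<'E'
from h import *
info((.4805,.033,.29,77.7))
E
```

```text
t 12.47 pos [ 0.5156 -0.3698  0.1717] jaw yaw 123.87 toolx [ 0.001 -0.001 -1.   ] J [-35.7  26.   -8.8  55.1   0.  -69.5] F [-0.8  0.9  5. ] M [ 0.18  0.27 -0.01] gap 0.0136
 to [4.805e-01 3.300e-02 2.900e-01 7.770e+01] spin 0.806 rows 6.7  cm before spin [-11.83 -19.53  35.4 ]  cm after spin [-11.83  12.01  38.61]
```

Emit:
{"api": "carry_out", "payload": {"deltas": [{"x": -0.5,"y": 0,"z": 0,"spin": 0,"hand": 1},{"x": -1.5,"y": 0,"z": 0,"spin": 0,"hand": 1},{"x": -2.5,"y": 0,"z": 0,"spin": 0,"hand": 1},{"x": -2.5,"y": 0,"z": 0,"spin": 0,"hand": 1},{"x": -2.5,"y": 0,"z": 0,"spin": 0,"hand": 1},{"x": -2.5,"y": 0,"z": 0,"spin": 0,"hand": 1},{"x": 0,"y": 0,"z": 0,"spin": 0,"hand": 1},{"x": 0,"y": 0,"z": 0,"spin": 0,"hand": 1}]}}

```text
clock: 13.13
position: [0.5158, -0.37, 0.2918]
tcp_rot: [-160.6, 89.9, -36.7]
force: [-0.6, 0.7, -3.4]
finger_gap: 0.0136
```

```bash
python3 - <<'E'
from h import *
info((.4805,.033,.29,77.7))
w=bot.get_image("wrist"); cv2.imwrite("pics/w10.png",w["color"])
import pickle; pickle.dump(w,open("w10.pkl","wb"))
s=bot.get_image("scene"); crop(s,"s5.png",120,180,260,320,5)
E
```

```text
t 13.13 pos [ 0.5158 -0.37    0.2918] jaw yaw 123.87 toolx [ 0.002 -0.001 -1.   ] J [-35.6  21.9   1.3  69.2  -0.  -69.5] F [-0.6  0.7 -3.4] M [ 0.03 -0.03 -0.01] gap 0.0136
 to [4.805e-01 3.300e-02 2.900e-01 7.770e+01] spin 0.806 rows 6.7  cm before spin [  0.18 -19.52  35.43]  cm after spin [ 0.18 12.04 38.62]
```

View pics/w10.png

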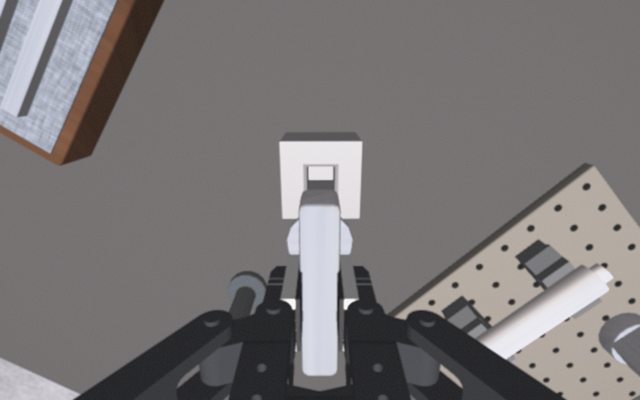

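View pics/s5.png

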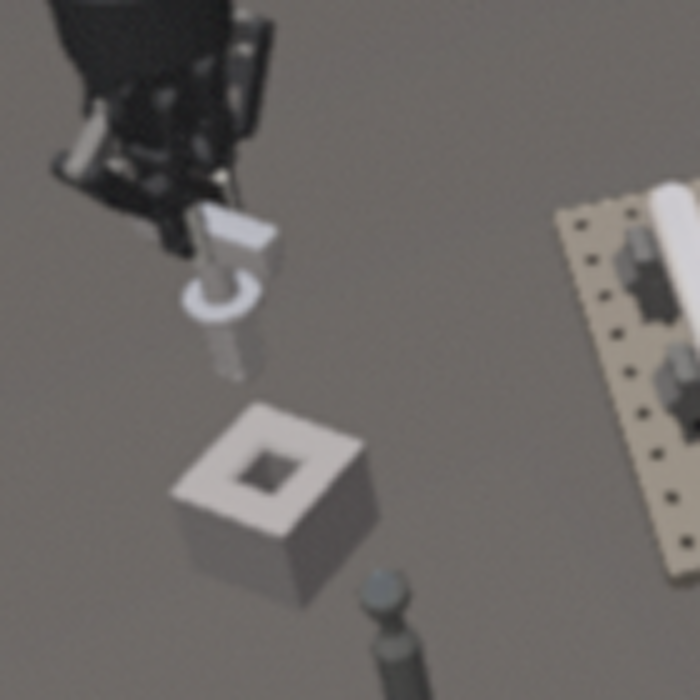

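```bash
python3 - <<'E'
from h import *
import pickle
w=pickle.load(open("w10.pkl","rb")); crop(w,"w10c.png",270,120,370,390,2.2)
for z in(.234,.239,.244):
  a,b=at(w,(319,206),z),at(w,(319,375),z); m=(a+b)/2; print("bar",z,m.round(4),np.degrees(np.arctan2(*(b-a)[1::-1])),np.linalg.norm(b-a))
p=np.array([.5158,-.37]);
yt=np.array([np.sin(np.radians(123.87)),-np.cos(np.radians(123.87))])
for v in np.arange(-.02,.021,.01):
  q=np.r_[p-0*yt,.186]; 
print("proj collar top centre",proj(w,[*p,.186]),"left",proj(w,[*(p+.018*np.array([-yt[1],yt[0]])),.186]),"right",proj(w,[*(p-.018*np.array([-yt[1],yt[0]])),.186]), "far",proj(w,[*(p-.018*yt),.186]),"near",proj(w,[*(p+.018*yt),.186]))
print("bar ends proj",proj(w,[*(p-.04*yt),.239]),proj(w,[*(p+.04*yt),.239]))
print("Stand",np.mean([at(w,u,.06) for u in((280,142),(361,142),(359,218),(282,218))],0))
E
```

```text
bar 0.234 [ 0.5185 -0.3679  0.234 ] 33.85332994161841 0.08194922011129989
bar 0.239 [ 0.5157 -0.3697  0.239 ] 33.85332994161838 0.07876582858540994
bar 0.244 [ 0.5129 -0.3716  0.244 ] 33.85332994161837 0.07558243705951981
proj collar top centre [318.80182215 241.73102181] left [351.80449971 241.76734739] right [285.81556594 241.69471431] far [318.78587541 210.74453437] near [318.81685072 270.93339449]
bar ends proj [318.19211717 204.23265477] [318.37690241 375.97776747]
Stand [ 0.51575553 -0.368829    0.06      ]
```

View pics/w10c.png

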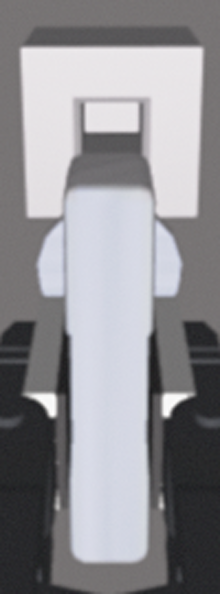

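Emit:
{"api": "carry_out", "payload": {"deltas": [{"x": 0,"y": -1,"z": 1.8,"spin": 0,"hand": 1},{"x": 0,"y": -1.9,"z": 3.5,"spin": 0,"hand": 1},{"x": 0,"y": -1.9,"z": 3.5,"spin": 0,"hand": 1},{"x": 0,"y": -1.9,"z": 3.5,"spin": 0,"hand": 1},{"x": 0,"y": -1.9,"z": 3.5,"spin": 0,"hand": 1},{"x": 0,"y": -1.9,"z": 3.5,"spin": 0,"hand": 1},{"x": 0,"y": -1.9,"z": 3.5,"spin": 0,"hand": 1},{"x": 0,"y": -1.9,"z": 3.5,"spin": 0,"hand": 1},{"x": 0,"y": -1.9,"z": 3.5,"spin": 0,"hand": 1},{"x": 0,"y": -1.9,"z": 3.5,"spin": 0,"hand": 1},{"x": 0,"y": -1.4,"z": 2,"spin": 0,"hand": 1}]}}

```text
clock: 14.15
position: [0.4781, 0.0353, 0.2889]
tcp_rot: [39.7, 89.8, 163.7]
force: [-0.1, 0.1, -3.6]
finger_gap: 0.014
```

Emit:
{"api": "carry_out", "payload": {"deltas": [{"x": 0,"y": 0,"z": 0,"spin": 0.115,"hand": 1},{"x": 0,"y": 0,"z": 0,"spin": 0.115,"hand": 1},{"x": 0,"y": 0,"z": 0,"spin": 0.115,"hand": 1},{"x": 0,"y": 0,"z": 0,"spin": 0.115,"hand": 1},{"x": 0,"y": 0,"z": 0,"spin": 0.115,"hand": 1},{"x": 0,"y": 0,"z": 0,"spin": 0.115,"hand": 1},{"x": 0,"y": 0,"z": 0,"spin": 0.115,"hand": 1},{"x": 0,"y": 0,"z": 0,"spin": 0,"hand": 1},{"x": 0,"y": 0,"z": 0,"spin": 0,"hand": 1}]}}

```text
clock: 14.9
position: [0.4796, 0.0321, 0.2894]
tcp_rot: [105.6, 89.8, -176.4]
force: [-0.0, 0.1, -3.0]
finger_gap: 0.0137
```

```bash
python3 - <<'E'
from h import *
info((.4805,.033,.275,77.7))
w=bot.get_image("wrist"); cv2.imwrite("pics/w11.png",w["color"])
import pickle; pickle.dump(w,open("w11.pkl","wb"))
E
```

```text
t 14.9 pos [0.4796 0.0321 0.2894] jaw yaw 77.93 toolx [-0.003 -0.    -1.   ] J [  3.8   5.7 -19.9  64.6   0.   15.9] F [-0.   0.1 -3. ] M [ 0.04 -0.01  0.01] gap 0.0137
 to [4.805e-01 3.300e-02 2.750e-01 7.770e+01] spin 0.004 rows 0.0  cm before spin [ 1.44 -0.07  0.1 ]  cm after spin [ 1.44 -0.07  0.1 ]
```

View pics/w11.png

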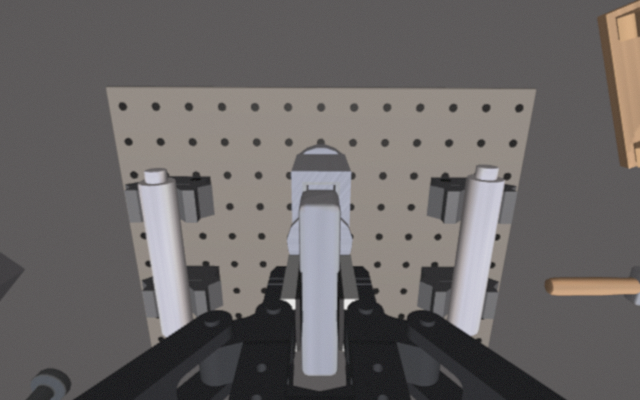

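```bash
python3 - <<'E'
from h import *
import pickle
w=pickle.load(open("w11.pkl","rb"))
im=w["color"].copy()
im=cv2.resize(im[135:265,260:380],None,fx=5,fy=5,interpolation=cv2.INTER_CUBIC)
t=np.radians(-12.2);ex=np.array([np.cos(t),np.sin(t)]);ey=np.array([-ex[1],ex[0]])
h=np.array([.4805,.033])
for s in(.022,.011):
  pts=[]
  for a,b in((1,1),(1,-1),(-1,-1),(-1,1)):
    u=proj(w,[*(h+s*a*ex+s*b*ey),.105]); pts.append((u-[260,135]+.5)*5-.5)
    print(u.round(1))
  cv2.polylines(im,[np.array(pts).round().astype(int)],True,(0,0,255),1)
cv2.imwrite("pics/w11c.png",im)
E
```

```text
[349.5 226.1]
[292.7 226. ]
[291.5 170.6]
[351.2 170.8]
[335.5 212.8]
[306.8 212.7]
[306.5 185. ]
[336.  185.1]
```

View pics/w11c.png

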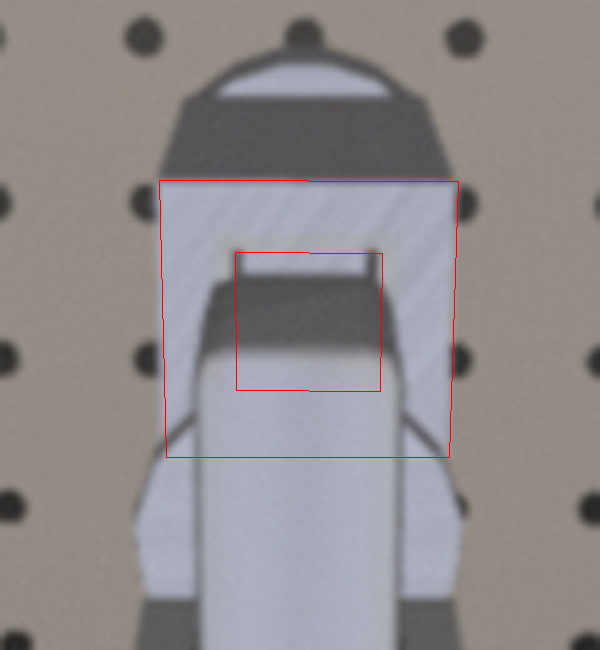

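Emit:
{"api": "carry_out", "payload": {"deltas": [{"x": 1,"y": -0.08,"z": 0.07,"spin": 0.004,"hand": 1},{"x": 1,"y": 0,"z": 0,"spin": 0,"hand": 1},{"x": 0,"y": 0,"z": 0,"spin": 0,"hand": 1},{"x": 0,"y": 0,"z": 0,"spin": 0,"hand": 1}]}}

```text
clock: 15.28
position: [0.4805, 0.0327, 0.2696]
tcp_rot: [106.5, 89.8, -176.0]
force: [-0.8, -0.7, -3.2]
finger_gap: 0.0136
```

```bash
python3 - <<'E'
from h import *
info((.4805,.0327,.217,77.7))
E
```

```text
t 15.28 pos [0.4805 0.0327 0.2696] jaw yaw 77.56 toolx [-0.003 -0.    -1.   ] J [  3.9   6.4 -21.7  62.   -0.   16.3] F [-0.8 -0.7 -3.2] M [-0.02  0.04  0.01] gap 0.0136
 to [4.805e-01 3.270e-02 2.170e-01 7.770e+01] spin -0.003 rows 0.0  cm before spin [5.26 0.   0.  ]  cm after spin [5.26 0.   0.  ]
```

Emit:
{"api": "carry_out", "payload": {"deltas": [{"x": 0.6,"y": 0,"z": 0,"spin": 0,"hand": 1},{"x": 0.6,"y": 0,"z": 0,"spin": 0,"hand": 1},{"x": 0.3,"y": 0,"z": 0,"spin": 0,"hand": 1},{"x": 0,"y": 0,"z": 0,"spin": 0,"hand": 1}]}}

```text
clock: 15.62
position: [0.4809, 0.0327, 0.255]
tcp_rot: [106.4, 89.9, -176.0]
force: [-0.0, 0.2, -1.8]
finger_gap: 0.0139
```

```bash
python3 - <<'E'
from h import *
info((.4805,.0327,.217,77.7))
E
```

```text
t 15.62 pos [0.4809 0.0327 0.255 ] jaw yaw 77.53 toolx [-0.001 -0.    -1.   ] J [  3.9   6.9 -23.1  60.   -0.   16.4] F [-0.   0.2 -1.8] M [-0.02  0.04  0.02] gap 0.0139
 to [4.805e-01 3.270e-02 2.170e-01 7.770e+01] spin -0.003 rows 0.0  cm before spin [ 3.8   0.04 -0.01]  cm after spin [ 3.8   0.04 -0.01]
```

Key foot at z≈0.098, below the hub top, with no contact force: it is entering. Continue down.

Emit:
{"api": "carry_out", "payload": {"deltas": [{"x": 0.8,"y": 0.03,"z": 0,"spin": 0,"hand": 1},{"x": 0.8,"y": 0,"z": 0,"spin": 0,"hand": 1},{"x": 0.8,"y": 0,"z": 0,"spin": 0,"hand": 1},{"x": 0.6,"y": 0,"z": 0,"spin": 0,"hand": 1},{"x": 0.4,"y": 0,"z": 0,"spin": 0,"hand": 1},{"x": 0.2,"y": 0,"z": 0,"spin": 0,"hand": 1},{"x": 0,"y": 0,"z": 0,"spin": 0,"hand": 1}]}}

```text
clock: 16.2
position: [0.4797, 0.0336, 0.2244]
tcp_rot: [10.5, 89.9, 88.1]
force: [-23.7, 2.5, 49.8]
finger_gap: 0.014
```

```bash
python3 - <<'E'
from h import *
info((.4805,.0327,.217,77.7))
s=bot.get_image("scene"); crop(s,"s6.png",225,120,400,280,4.5)
E
```

```text
t 16.2 pos [0.4797 0.0336 0.2244] jaw yaw 77.56 toolx [ 0.     0.003 -1.   ] J [  3.9   8.1 -26.   55.9   0.1  16.4] F [-23.7   2.5  49.8] M [0.49 4.93 0.05] gap 0.014
 to [4.805e-01 3.270e-02 2.170e-01 7.770e+01] spin -0.002 rows 0.0  cm before spin [ 0.74 -0.09 -0.08]  cm after spin [ 0.74 -0.09 -0.08]
```

View pics/s6.png

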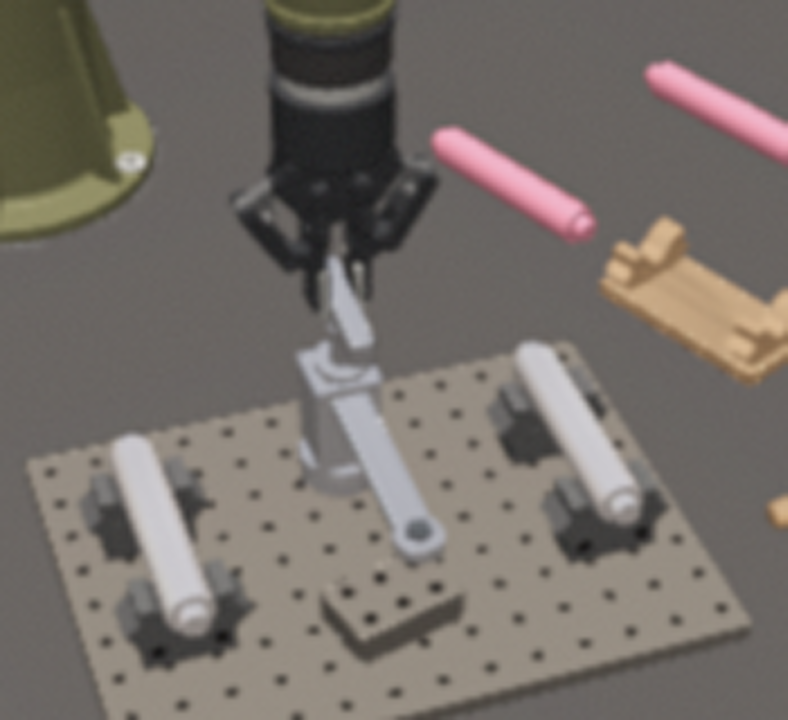

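Emit:
{"api": "carry_out", "payload": {"deltas": [{"x": -0.6,"y": 0.1,"z": 0,"spin": 0,"hand": 1},{"x": 0,"y": 0.1,"z": 0,"spin": 0,"hand": 1},{"x": 0,"y": 0,"z": 0,"spin": 0,"hand": 1}]}}

```text
clock: 16.5
position: [0.4792, 0.0334, 0.2268]
tcp_rot: [-61.3, 89.9, 16.3]
force: [-6.2, 0.7, 13.6]
finger_gap: 0.0134
```

```bash
python3 - <<'E'
from h import *
info((.4805,.0327,.217,77.7))
w=bot.get_image("wrist"); crop(w,"w12.png",240,130,400,390,2.3)
E
```

```text
t 16.5 pos [0.4792 0.0334 0.2268] jaw yaw 77.53 toolx [ 0.001  0.    -1.   ] J [  4.    7.9 -25.9  56.1   0.   16.4] F [-6.2  0.7 13.6] M [0.19 1.32 0.  ] gap 0.0134
 to [4.805e-01 3.270e-02 2.170e-01 7.770e+01] spin -0.003 rows 0.0  cm before spin [ 0.98 -0.15 -0.04]  cm after spin [ 0.98 -0.14 -0.04]
```

View pics/w12.png

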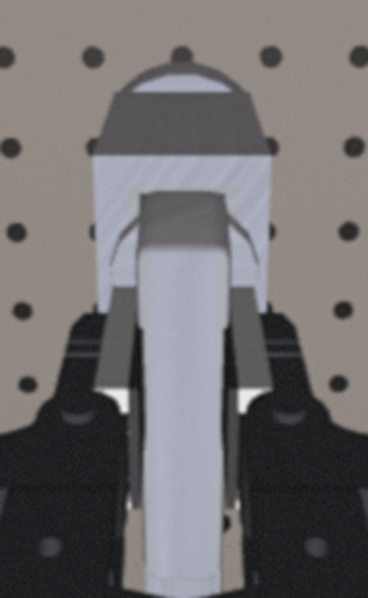

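```bash
cat > fit.py <<'E'
from h import *
from scipy.optimize import least_squares
def fitkey(w,rows,col=319.5):
    # rows: far-bottom, far-top, near-top rows in image ; returns tilt etc in tool plane
    o,R,p=st()
    def pt(th,a,d,u,v): # u along bar (tool y), v up from key foot, foot at a (tool y), d (tool x ahead)
        yy=a+u*np.cos(th)-v*np.sin(th); xx=d-(u*np.sin(th)+v*np.cos(th))
        return p+R[:,0]*xx+R[:,1]*yy
    def f(q):
        th,a,d=q
        return [proj(w,pt(th,a,d,u,v))[1]-r for (u,v),r in zip(((.04,.080),(.04,.104),(-.04,.104)),rows)]
    s=least_squares(f,[0,0,.157],x_scale=[.1,.01,.01])
    th,a,d=s.x; foot=pt(th,a,d,0,0); top=pt(th,a,d,0,.104)
    print("tilt deg",np.degrees(th).round(2),"foot",foot.round(4),"topc",top.round(4),"collar",pt(th,a,d,0,.045).round(4),"res",s.cost)
E
python3 - <<'E'
from fit import *
import pickle
w=pickle.load(open("w11.pkl","rb"))
im=cv2.resize(w["color"][170:390,290:350],None,fx=4,fy=2.7*1.3,interpolation=cv2.INTER_CUBIC); cv2.imwrite("pics/a.png",im)
w=bot.get_image("wrist")
im2=cv2.resize(w["color"][170:400,290:350],None,fx=4,fy=2.7*1.3,interpolation=cv2.INTER_CUBIC)
im2=im2[:800]; im=cv2.copyMakeBorder(im,0,max(0,im2.shape[0]-im.shape[0]),0,0,cv2.BORDER_CONSTANT)
cv2.imwrite("pics/a.png",cv2.resize(np.hstack([im[:im2.shape[0]],im2]),None,fx=1,fy=0.74))
print(im2.shape, 2.7*1.3*.74)
pickle.dump(w,open("w12.pkl","wb"))
E
```

```text
(800, 240, 3) 2.5974
```

View pics/a.png

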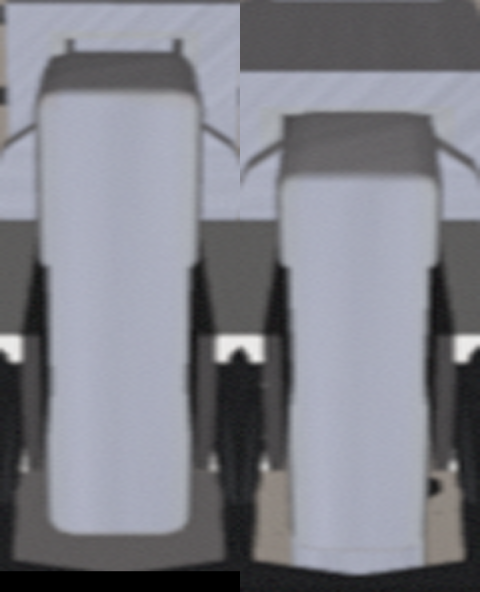

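```bash
python3 - <<'E'
from fit import *
import pickle
w=pickle.load(open("w12.pkl","rb")); info()
fitkey(w,(213.5,238.2,381.8))
# before: emulate pose for w11
import h
p11=np.array([.4796,.0321,.2894]); import fit
o,R,p=st()
fit.st=lambda:(o,R,p11)
w=pickle.load(open("w11.pkl","rb")); fitkey(w,(191.2,205.8,374.8))
E
```

```text
t 16.6 pos [0.4792 0.0334 0.2268] jaw yaw 77.53 toolx [ 0.001  0.    -1.   ] J [  4.    7.9 -25.9  56.2   0.   16.4] F [-7.   1.3 13.4] M [ 0.19  1.37 -0.06] gap 0.0136
tilt deg 4.06 foot [0.4888 0.0313 0.0595] topc [0.4959 0.0297 0.1632] collar [0.4919 0.0306 0.1044] res 1.8013796542902849e-25
tilt deg -2.89 foot [0.488  0.0303 0.1263] topc [0.4828 0.0314 0.2302] collar [0.4857 0.0308 0.1713] res 3.6350710512584224e-27
```

```bash
python3 - <<'E'
from fit import *
s=bot.get_image("scene")
x0,y0,x1,y1=275,160,345,235; k=8
im=cv2.resize(s["color"][y0:y1,x0:x1],None,fx=k,fy=k,interpolation=cv2.INTER_CUBIC)
cv2.imwrite("pics/s7raw.png",im)
hub=np.array([.4805,.0327]);t=np.radians(-12.3);ex=np.array([np.cos(t),np.sin(t)]);ey=np.array([-ex[1],ex[0]])
def line(P,c):
    q=[((proj(s,X)-[x0,y0]+.5)*k-.5).round().astype(int) for X in P]; cv2.polylines(im,[np.array(q)],True,c,1)
line([[*(hub+.022*(a*ex+b*ey)),.105] for a,b in((1,1),(1,-1),(-1,-1),(-1,1))],(0,0,255))
for zf,c in((.060,(0,255,0)),(.070,(255,0,0))):
  for h in(.08,.104):
    line([[*(hub+.04*a*ex+.008*b*ey),zf+h] for a,b in((1,1),(1,-1),(-1,-1),(-1,1))],c)
  line([[*(hub+.018*(np.cos(u)*ex+np.sin(u)*ey)),zf+.051] for u in np.linspace(0,6.28,30)],c)
cv2.imwrite("pics/s7.png",im)
E
```

```text
(no output)
```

View pics/s7.png

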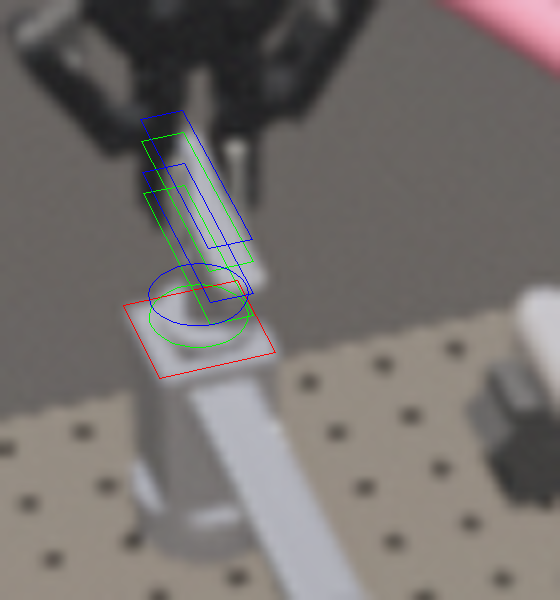

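View pics/s7raw.png

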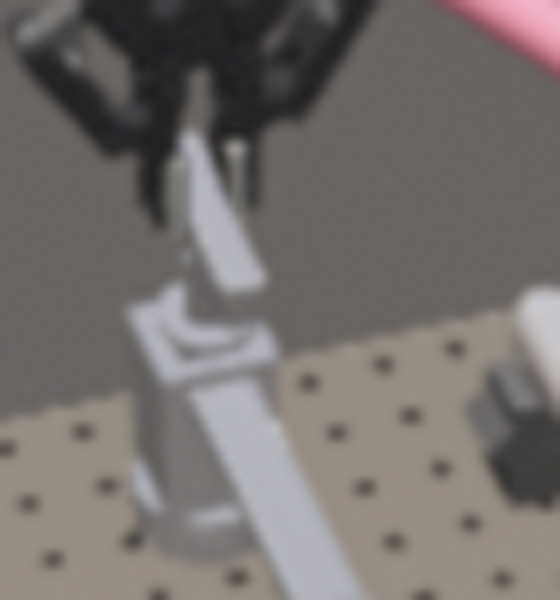

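Emit:
{"api": "carry_out", "payload": {"deltas": [{"x": 0,"y": 0,"z": 0,"spin": 0,"hand": 0.7},{"x": 0,"y": 0,"z": 0,"spin": 0,"hand": 0.5},{"x": 0,"y": 0,"z": 0,"spin": 0,"hand": 0.4},{"x": 0,"y": 0,"z": 0,"spin": 0,"hand": 0.4},{"x": 0,"y": 0,"z": 0,"spin": 0,"hand": 0.4}]}}

```text
clock: 17.07
position: [0.4794, 0.0331, 0.2257]
tcp_rot: [-132.2, 90.0, -54.7]
force: [0.1, -0.0, -0.1]
finger_gap: 0.0512
```

```bash
python3 - <<'E'
from fit import *
import pickle
info()
w=bot.get_image("wrist"); cv2.imwrite("pics/w13.png",w["color"]); pickle.dump(w,open("w13.pkl","wb"))
s=bot.get_image("scene"); crop(s,"s8.png",275,160,345,235,8)
E
```

```text
t 17.07 pos [0.4794 0.0331 0.2257] jaw yaw 77.51 toolx [ 0. -0. -1.] J [  4.    8.  -26.   56.1  -0.   16.4] F [ 0.1 -0.  -0.1] M [-0.02 -0.06 -0.  ] gap 0.0512
```

View pics/w13.png

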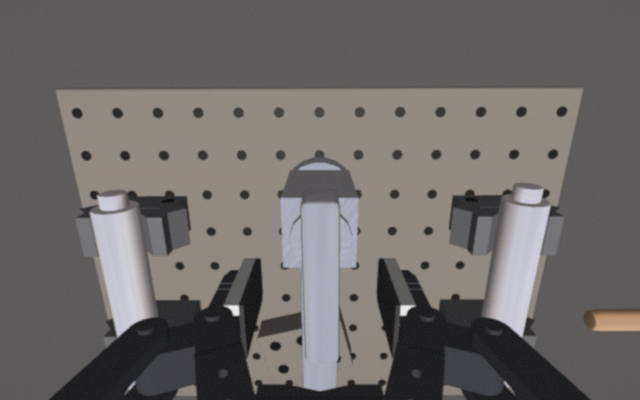

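View pics/s8.png

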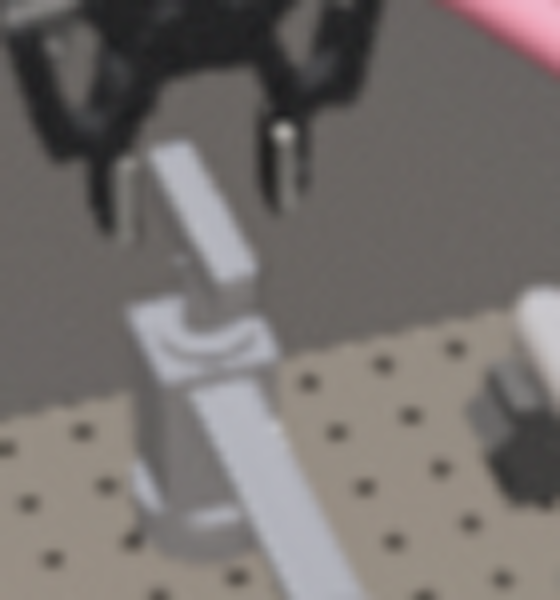

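```bash
python3 - <<'E'
from fit import *
import pickle
w=pickle.load(open("w13.pkl","rb")); crop(w,"w13c.png",270,150,370,390,2.45)
im=cv2.imread("pics/w13c.png")
p=np.array([.4805,.0327]);t=np.radians(-12.3);ex=np.array([np.cos(t),np.sin(t)]);ey=np.array([-ex[1],ex[0]])
for z in (.14,.164):
  q=[(proj(w,[*(p+.04*a*ex+.008*b*ey),z])-[270,150]+.5)*2.45-.5 for a,b in((1,1),(1,-1),(-1,-1),(-1,1))]
  cv2.polylines(im,[np.array(q).round().astype(int)],True,(0,0,255),1)
cv2.imwrite("pics/w13c.png",im)
info((.4805,.0327,.2165,77.7))
E
```

```text
t 17.17 pos [0.4793 0.0332 0.2257] jaw yaw 77.52 toolx [-0. -0. -1.] J [  4.    8.  -26.   56.1  -0.   16.4] F [-0.5  0.4  0.3] M [ 0.01 -0.01  0.02] gap 0.0513
 to [4.805e-01 3.270e-02 2.165e-01 7.770e+01] spin -0.003 rows 0.0  cm before spin [ 0.92 -0.13 -0.02]  cm after spin [ 0.92 -0.13 -0.02]
```

View pics/w13c.png

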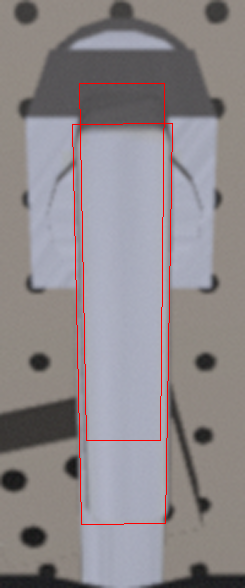

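Emit:
{"api": "carry_out", "payload": {"deltas": [{"x": 0.5,"y": -0.12,"z": 0,"spin": 0,"hand": 0.4},{"x": 0.4,"y": 0,"z": 0,"spin": 0,"hand": 0.4},{"x": 0,"y": 0,"z": 0,"spin": 0,"hand": 0.6},{"x": 0,"y": 0,"z": 0,"spin": 0,"hand": 1},{"x": 0,"y": 0,"z": 0,"spin": 0,"hand": 1},{"x": 0,"y": 0,"z": 0,"spin": 0,"hand": 1},{"x": 0,"y": 0,"z": 0,"spin": 0,"hand": 1}], "squeeze": 70}}

```text
clock: 17.75
position: [0.4804, 0.0331, 0.2169]
tcp_rot: [-1.6, 90.0, 75.9]
force: [0.1, 0.3, -0.8]
finger_gap: 0.0145
```

Emit:
{"api": "carry_out", "payload": {"deltas": [{"x": 0,"y": 0,"z": 0,"spin": -0.08,"hand": 1},{"x": 0,"y": 0,"z": 0,"spin": -0.08,"hand": 1},{"x": 0,"y": 0,"z": 0,"spin": -0.08,"hand": 1},{"x": 0,"y": 0,"z": 0,"spin": -0.08,"hand": 1},{"x": 0,"y": 0,"z": 0,"spin": -0.08,"hand": 1}]}}

```text
clock: 18.17
position: [0.4796, 0.0323, 0.2169]
tcp_rot: [133.5, 89.9, -125.9]
force: [-2.8, -1.3, 2.8]
finger_gap: 0.0143
```

```bash
python3 - <<'E'
from fit import *
info()
w=bot.get_image("wrist"); cv2.imwrite("pics/w14.png",w["color"])
E
```

```text
t 18.17 pos [0.4796 0.0323 0.2169] jaw yaw 100.64 toolx [-0.001 -0.002 -1.   ] J [  3.9   8.5 -26.6  55.   -0.1  -6.7] F [-2.8 -1.3  2.8] M [-0.62  0.61 -0.14] gap 0.0143
```

View pics/w14.png

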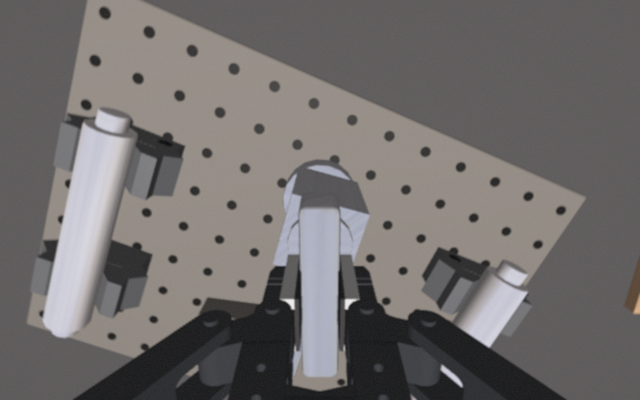

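Emit:
{"api": "carry_out", "payload": {"deltas": [{"x": 0,"y": 0,"z": 0,"spin": -0.08,"hand": 1},{"x": 0,"y": 0,"z": 0,"spin": -0.08,"hand": 1},{"x": 0,"y": 0,"z": 0,"spin": -0.08,"hand": 1},{"x": 0,"y": 0,"z": 0,"spin": -0.08,"hand": 1},{"x": 0,"y": 0,"z": 0,"spin": -0.08,"hand": 1},{"x": 0,"y": 0,"z": 0,"spin": -0.08,"hand": 1},{"x": 0,"y": 0,"z": 0,"spin": -0.08,"hand": 1},{"x": 0,"y": 0,"z": 0,"spin": -0.08,"hand": 1},{"x": 0,"y": 0,"z": 0,"spin": -0.08,"hand": 1},{"x": 0,"y": 0,"z": 0,"spin": -0.06,"hand": 1},{"x": 0,"y": 0,"z": 0,"spin": 0,"hand": 1}]}}

```text
clock: 19.13
position: [0.4804, 0.0316, 0.217]
tcp_rot: [128.5, 89.8, -86.4]
force: [-0.2, -3.6, 0.2]
finger_gap: 0.0148
```

```bash
python3 - <<'E'
from fit import *
import pickle
info()
w=bot.get_image("wrist"); cv2.imwrite("pics/w15.png",w["color"]);pickle.dump(w,open("w15.pkl","wb"))
s=bot.get_image("scene"); crop(s,"s9.png",225,140,400,290,4.5); pickle.dump(s,open("s9.pkl","wb"))
E
```

```text
t 19.13 pos [0.4804 0.0316 0.217 ] jaw yaw 145.12 toolx [ 0.    -0.004 -1.   ] J [  3.9   8.5 -26.6  54.9  -0.2 -51.2] F [-0.2 -3.6  0.2] M [-1.26  0.1   0.02] gap 0.0148
```

View pics/w15.png

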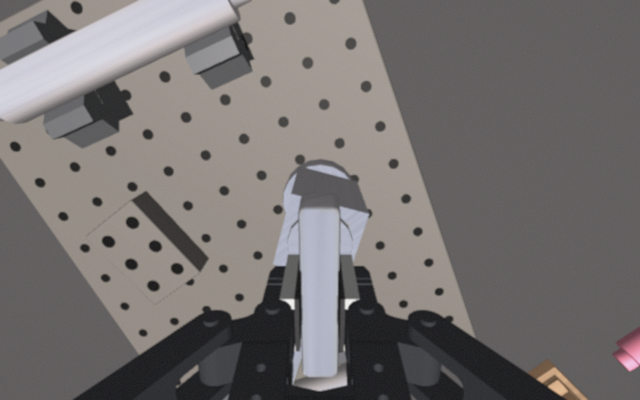

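View pics/s9.png

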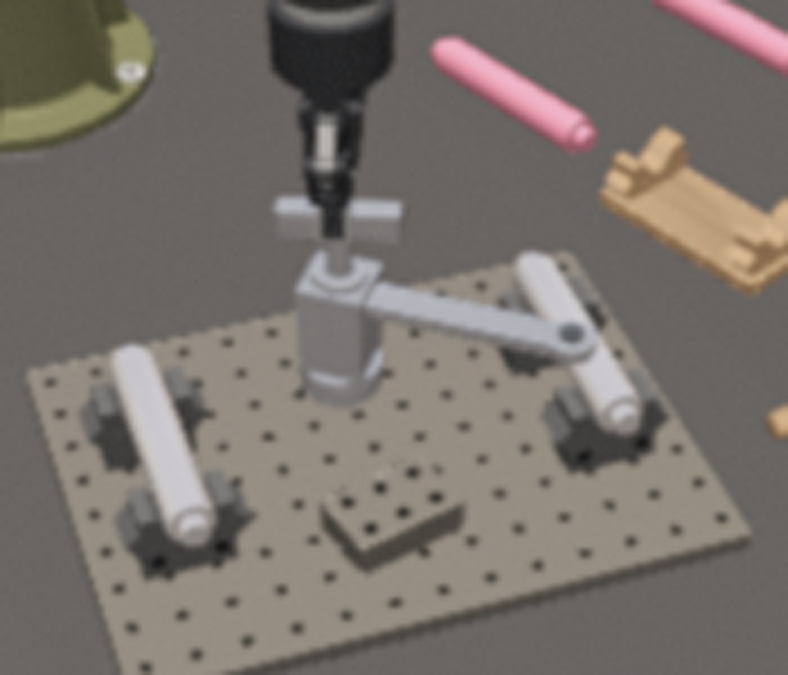

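```bash
python3 - <<'E'
from fit import *
import pickle
s=pickle.load(open("s9.pkl","rb"))
e=at(s,(225+572/4.5-.4,140+333/4.5-.4),.098); print(e, np.linalg.norm(e[:2]-[.579,.155]), np.degrees(np.arctan2(e[1]-.0327,e[0]-.4805))+12.2)
E
```

```text
[0.60169784 0.13459542 0.098     ] 0.030521120591566506 52.25498386069775
```

Emit:
{"api": "carry_out", "payload": {"deltas": [{"x": 0,"y": 0,"z": 0,"spin": -0.06,"hand": 1},{"x": 0,"y": 0,"z": 0,"spin": -0.06,"hand": 1},{"x": 0,"y": 0,"z": 0,"spin": -0.05,"hand": 1},{"x": 0,"y": 0,"z": 0,"spin": 0,"hand": 1},{"x": 0,"y": 0,"z": 0,"spin": 0,"hand": 1},{"x": 0,"y": 0,"z": 0,"spin": 0,"hand": 1}]}}

```text
clock: 19.73
position: [0.4806, 0.0316, 0.217]
tcp_rot: [124.9, 89.8, -80.4]
force: [-0.8, -4.9, -0.7]
finger_gap: 0.0144
```

```bash
python3 - <<'E'
from fit import *
import pickle
info()
s=bot.get_image("scene"); crop(s,"s10.png",225,140,400,290,4.5); pickle.dump(s,open("s10.pkl","wb"))
E
```

```text
t 19.73 pos [0.4806 0.0316 0.217 ] jaw yaw 154.72 toolx [ 0.001 -0.004 -1.   ] J [  3.9   8.5 -26.6  54.9  -0.2 -60.8] F [-0.8 -4.9 -0.7] M [-1.5  -0.11 -0.01] gap 0.0144
```

View pics/s10.png

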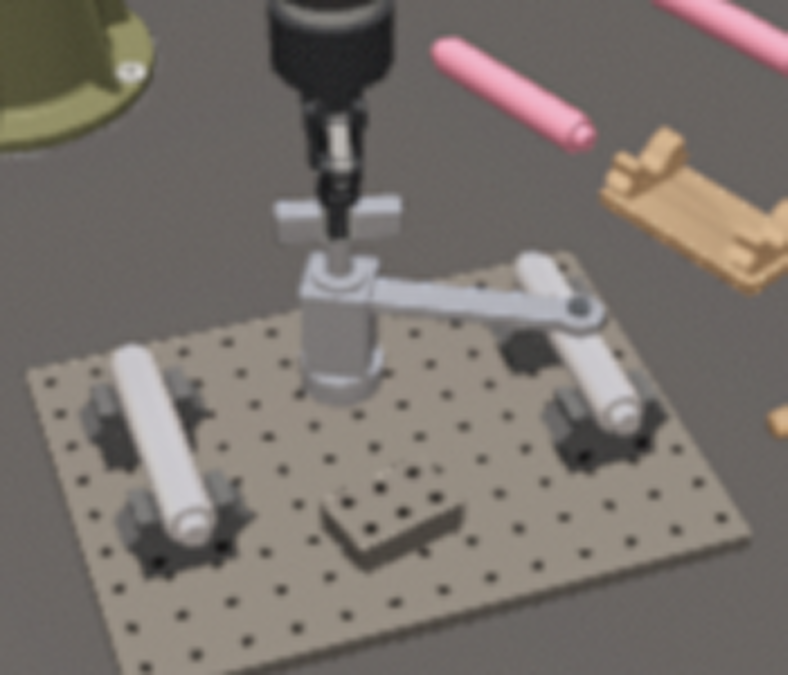

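```bash
python3 - <<'E'
from fit import *
import pickle
s=pickle.load(open("s10.pkl","rb"))
e=at(s,(225+580/4.5-.4,140+306/4.5-.4),.098); print(e, np.linalg.norm(e[:2]-[.579,.155]), np.degrees(np.arctan2(e[1]-.0327,e[0]-.4805))+12.2)
E
```

```text
[0.58261662 0.15416502 0.098     ] 0.003711759706681936 62.145962764997165
```

Emit:
{"api": "carry_out", "payload": {"deltas": [{"x": 0,"y": 0,"z": 0,"spin": 0.06,"hand": 1},{"x": 0,"y": 0,"z": 0,"spin": 0.06,"hand": 1},{"x": 0,"y": 0,"z": 0,"spin": 0.06,"hand": 1},{"x": 0,"y": 0,"z": 0,"spin": 0.04,"hand": 1},{"x": 0,"y": 0.0,"z": 0,"spin": 0,"hand": 1},{"x": 0,"y": 0,"z": 0,"spin": 0,"hand": 1}]}}

```text
clock: 20.28
position: [0.4803, 0.0329, 0.2169]
tcp_rot: [127.0, 90.0, -90.7]
force: [-0.9, -0.5, 1.1]
finger_gap: 0.0147
```

```bash
python3 - <<'E'
from fit import *
info((.4805,.0327,.29,142.))
E
```

```text
t 20.28 pos [0.4803 0.0329 0.2169] jaw yaw 142.27 toolx [-0. -0. -1.] J [  3.9   8.5 -26.6  54.9  -0.  -48.3] F [-0.9 -0.5  1.1] M [-0.24  0.15  0.01] gap 0.0147
 to [4.805e-01 3.270e-02 2.900e-01 1.420e+02] spin 0.005 rows 0.0  cm before spin [-7.31  0.01 -0.03]  cm after spin [-7.31  0.01 -0.03]
```

Unloaded; lift straight out.

Emit:
{"api": "carry_out", "payload": {"deltas": [{"x": -0.6,"y": 0,"z": 0,"spin": 0,"hand": 1},{"x": -0.8,"y": 0,"z": 0,"spin": 0,"hand": 1},{"x": -1,"y": 0,"z": 0,"spin": 0,"hand": 1},{"x": -1,"y": 0,"z": 0,"spin": 0,"hand": 1},{"x": -1,"y": 0,"z": 0,"spin": 0,"hand": 1},{"x": -1.5,"y": 0,"z": 0,"spin": 0,"hand": 1},{"x": -1.5,"y": 0,"z": 0,"spin": 0,"hand": 1},{"x": 0,"y": 0,"z": 0,"spin": 0,"hand": 1},{"x": 0,"y": 0,"z": 0,"spin": 0,"hand": 1}], "squeeze": 100}}

```text
clock: 21.03
position: [0.4813, 0.0333, 0.2922]
tcp_rot: [-127.4, 89.8, 14.9]
force: [-0.4, -0.2, -3.4]
finger_gap: 0.0135
```

```bash
python3 - <<'E'
from fit import *
import pickle
info((.5156,-.3695,.29,124.))
s=bot.get_image("scene"); crop(s,"s11.png",225,110,400,260,4.5); pickle.dump(s,open("s11.pkl","wb"))
w=bot.get_image("wrist"); cv2.imwrite("pics/w16.png",w["color"]);pickle.dump(w,open("w16.pkl","wb"))
E
```

```text
t 21.03 pos [0.4813 0.0333 0.2922] jaw yaw 142.28 toolx [ 0.003  0.001 -1.   ] J [  3.9   5.5 -19.7  64.6   0.  -48.3] F [-0.4 -0.2 -3.4] M [-0.06 -0.01  0.02] gap 0.0135
 to [  0.5156  -0.3695   0.29   124.    ] spin 0.319 rows 2.7  cm before spin [  0.22  29.76 -27.36]  cm after spin [  0.22  19.68 -35.31]
```

View pics/s11.png

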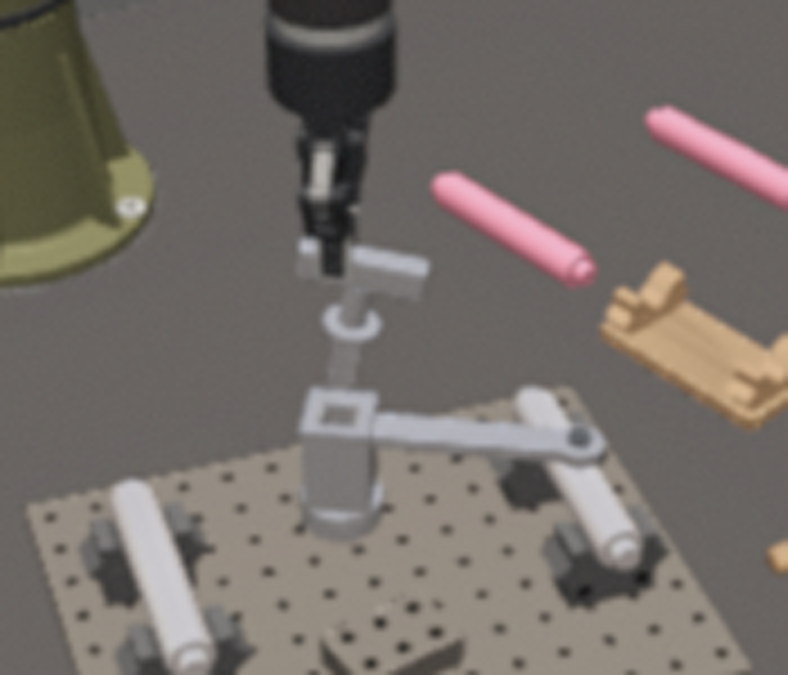

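View pics/w16.png

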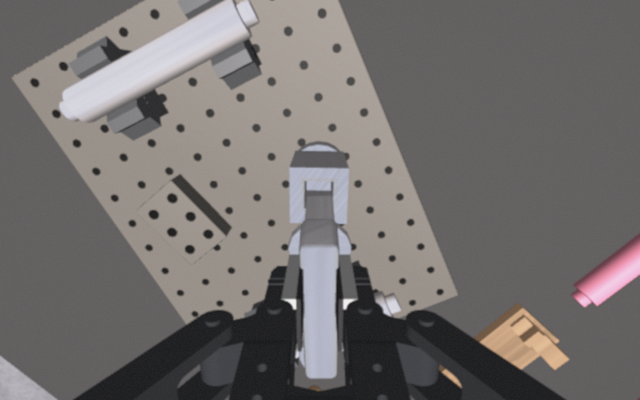

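```bash
python3 - <<'E'
from fit import *
import pickle
w=pickle.load(open("w16.pkl","rb"))
im=cv2.resize(w["color"][140:400,270:370],None,fx=4,fy=3,interpolation=cv2.INTER_CUBIC); cv2.imwrite("pics/w16c.png",im)
E
```

```text
(no output)
```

View pics/w16c.png

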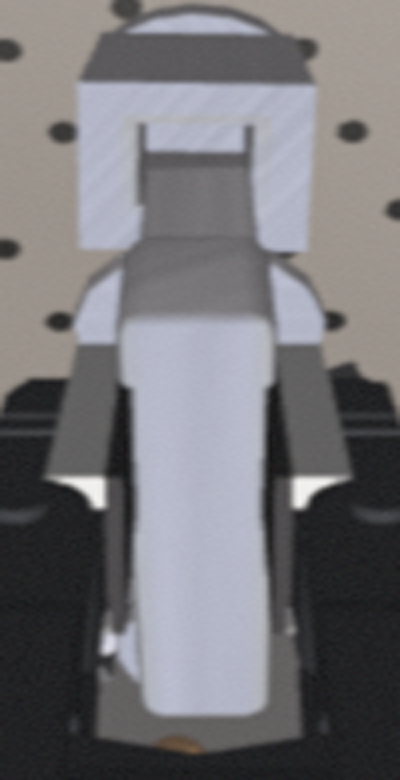

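```bash
cat > fit2.py <<'E'
from h import *
from scipy.optimize import least_squares
def fitkey(w,obs,p,R,d0=None):
    def pt(th,a,d,u,v):
        yy=a+u*np.cos(th)-v*np.sin(th); xx=d-(u*np.sin(th)+v*np.cos(th))
        return p+R[:,0]*xx+R[:,1]*yy
    def f(q):
        return [proj(w,pt(*q,u,v))[1]-r for u,v,r in obs]
    s=least_squares(f,[0,0,.157],x_scale=[.1,.01,.01])
    th,a,d=s.x
    print("tilt",np.degrees(th).round(2),"foot y(cm)",round(a*100,2),"foot x",round(d*100,2),"foot world",pt(*s.x,0,0).round(4),"top",pt(*s.x,0,.104).round(4),"res px",np.round(s.fun,1))
    return s.x
E
python3 - <<'E'
from fit2 import *
import pickle
o,R,p=st()
w=pickle.load(open("w16.pkl","rb"))
fitkey(w,[(.04,.08,220),(.04,.104,246),(-.04,.104,377.7),(.009,0,191.7)],p,R)
E
```

```text
tilt 10.78 foot y(cm) 0.05 foot x 16.4 foot world [0.4798 0.0328 0.1266] top [0.4917 0.0481 0.2287] res px [-3.7  2.7 -0.5  1.6]
```

Emit:
{"api": "carry_out", "payload": {"deltas": [{"x": 0,"y": 1.4,"z": -1.3,"spin": 0,"hand": 1},{"x": 0,"y": 2.7,"z": -2.5,"spin": 0,"hand": 1},{"x": 0,"y": 2.8,"z": -2.6,"spin": 0,"hand": 1},{"x": 0,"y": 2.8,"z": -2.6,"spin": 0,"hand": 1},{"x": 0,"y": 2.8,"z": -2.6,"spin": 0,"hand": 1},{"x": 0,"y": 2.8,"z": -2.6,"spin": 0,"hand": 1},{"x": 0,"y": 2.8,"z": -2.6,"spin": 0,"hand": 1},{"x": 0,"y": 2.8,"z": -2.6,"spin": 0,"hand": 1},{"x": 0,"y": 2.8,"z": -2.6,"spin": 0,"hand": 1},{"x": 0,"y": 2.8,"z": -2.6,"spin": 0,"hand": 1},{"x": 0,"y": 1.8,"z": -1.6,"spin": 0,"hand": 1},{"x": 0,"y": 1.2,"z": -1.1,"spin": 0,"hand": 1}]}}

```text
clock: 22.13
position: [0.5151, -0.3702, 0.2891]
tcp_rot: [18.3, 89.9, 160.4]
force: [0.6, 0.1, -2.8]
finger_gap: 0.0134
```

Emit:
{"api": "carry_out", "payload": {"deltas": [{"x": 0,"y": 0,"z": 0,"spin": 0.1,"hand": 1},{"x": 0,"y": 0,"z": 0,"spin": 0.1,"hand": 1},{"x": 0,"y": 0,"z": 0,"spin": 0.1,"hand": 1},{"x": 0,"y": 0,"z": 0,"spin": 0.018,"hand": 1},{"x": 0,"y": 0,"z": 0,"spin": 0,"hand": 1},{"x": 0,"y": 0,"z": 0,"spin": 0,"hand": 1}]}}

```text
clock: 22.63
position: [0.5156, -0.3671, 0.2902]
tcp_rot: [15.9, 89.9, 140.1]
force: [0.1, 0.2, -2.8]
finger_gap: 0.0133
```

```bash
python3 - <<'E'
from fit import *
import pickle
info((.5157,-.369,.24,124.))
w=bot.get_image("wrist"); cv2.imwrite("pics/w17.png",w["color"]);pickle.dump(w,open("w17.pkl","wb"))
s=bot.get_image("scene"); crop(s,"s12.png",120,180,260,320,5)
E
```

```text
t 22.63 pos [ 0.5156 -0.3671  0.2902] jaw yaw 124.19 toolx [-0.001  0.001 -1.   ] J [-35.5  21.9   1.   69.2   0.  -69.6] F [ 0.1  0.2 -2.8] M [-0.03 -0.    0.01] gap 0.0133
 to [  0.5157  -0.369    0.24   124.    ] spin 0.003 rows 0.0  cm before spin [ 5.02  0.09 -0.16]  cm after spin [ 5.02  0.09 -0.16]
```

View pics/w17.png

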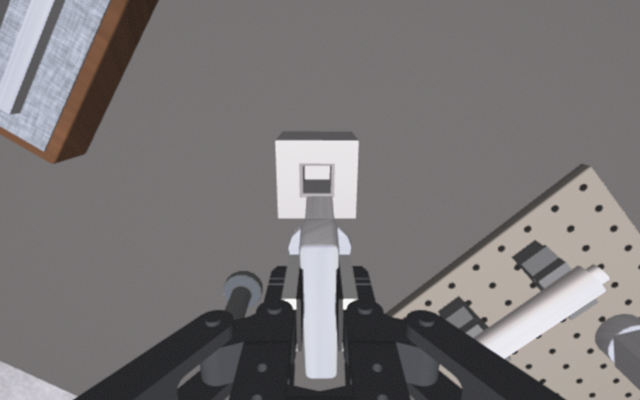

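View pics/s12.png

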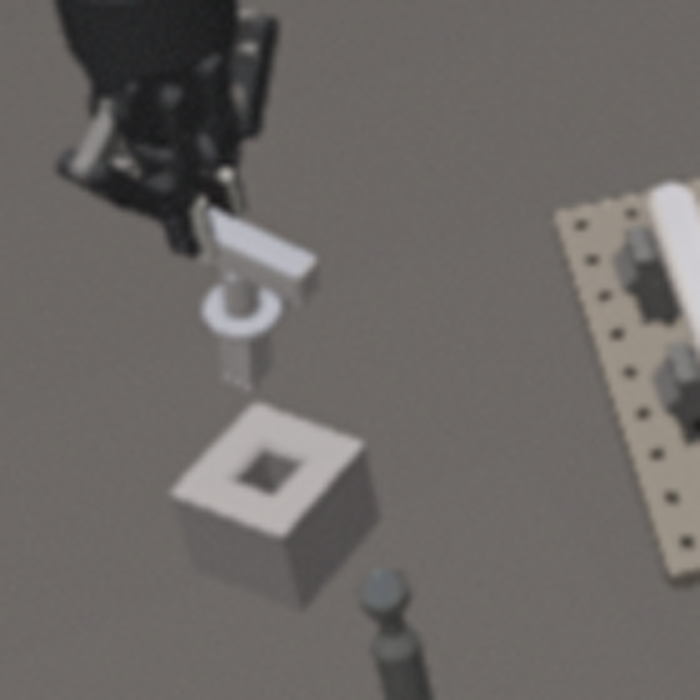

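```bash
python3 - <<'E'
from fit2 import *
import pickle
s=bot.get_image("scene"); o,R,p=st()
print(at(s,(168.2,256.6),.127), at(s,(120+268/5-.4,180+471/5-.4),.06))
im=cv2.resize(s["color"][240:290,150:210],None,fx=11,fy=11,interpolation=cv2.INTER_CUBIC); cv2.imwrite("pics/s13.png",im)
w=pickle.load(open("w17.pkl","rb"))
im=cv2.resize(w["color"][120:400,260:380],None,fx=4,fy=2.8,interpolation=cv2.INTER_CUBIC); cv2.imwrite("pics/w17c.png",im)
E
```

```text
[ 0.5229709  -0.37030912  0.127     ] [ 0.5199099  -0.36898562  0.06      ]
```

View pics/s13.png

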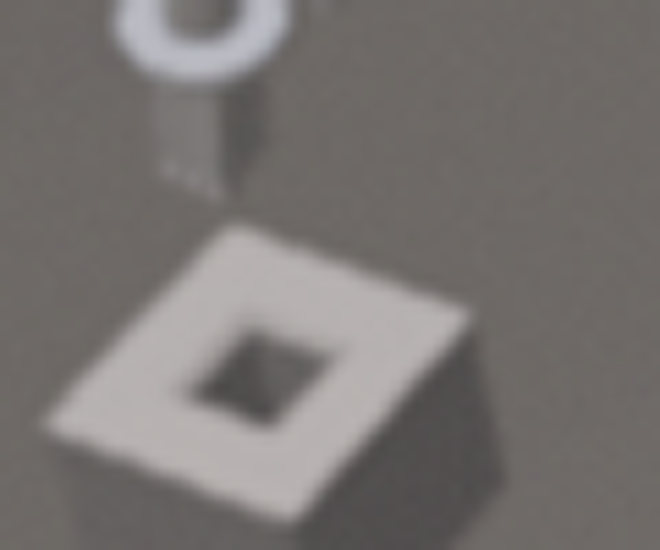

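View pics/w17c.png

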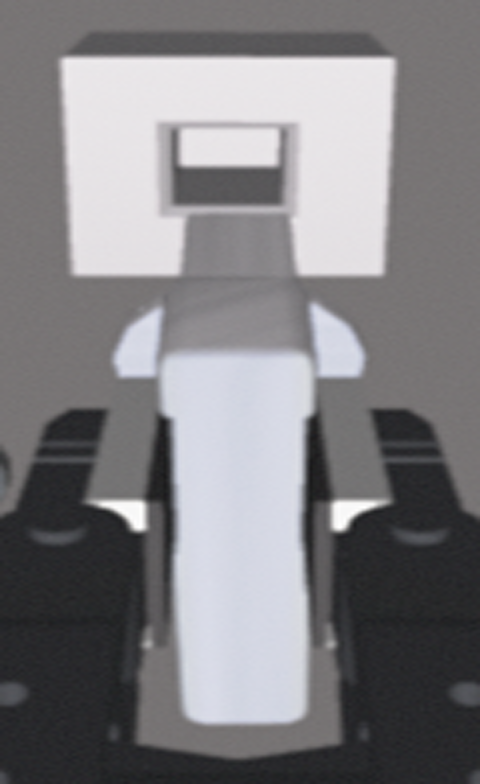

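```bash
python3 - <<'E'
from fit2 import *
import pickle
s=bot.get_image("scene"); o,R,p=st(); info()
f=at(s,(169.05,254.2),.127); h=at(s,(173.2,273.2),.06); print(f,h,"tool yz of foot-hole",R[:,1:].T@(f-h))
w=pickle.load(open("w17.pkl","rb"))
x=fitkey(w,[(.04,.08,221.8),(.04,.104,245.7),(-.04,.104,377.9),(.009,0,195.7)],p,R)
Q=np.mean([at(w,(260+u/4-.4,120+v/2.8-.4),.06) for u,v in((60,58),(396,58),(385,275),(72,275))],0); print("stand",Q)
Q2=np.mean([at(w,(260+u/4-.4,120+v/2.8-.4),.06) for u,v in((155,122),(300,122),(297,214),(160,214))],0); print("hole",Q2,"tool yz hole-TCP cm",(R[:,1:].T@(Q-p)*100).round(2),(R[:,1:].T@(Q2-p)*100).round(2))
E
```

```text
t 22.83 pos [ 0.5157 -0.3673  0.2908] jaw yaw 124.11 toolx [-0.  0. -1.] J [-35.5  21.9   1.1  69.2   0.  -69.6] F [-0.6 -0.8 -3.1] M [-0.02  0.01  0.01] gap 0.0131
[ 0.51598239 -0.36576335  0.127     ] [ 0.51790131 -0.36829151  0.06      ] tool yz of foot-hole [0.00017139 0.00317443]
tilt 9.61 foot y(cm) -0.27 foot x 16.84 foot world [ 0.518  -0.3658  0.1224] top [ 0.5324 -0.356   0.225 ] res px [-3.9  2.9 -0.5  1.6]
stand [ 0.51564526 -0.36898561  0.06      ]
hole [ 0.51522392 -0.36933881  0.06      ] tool yz hole-TCP cm [ 0.1  -0.14] [ 0.16 -0.14]
```

Emit:
{"api": "carry_out", "payload": {"deltas": [{"x": 1.5,"y": 0.15,"z": -0.18,"spin": 0,"hand": 1},{"x": 1.5,"y": 0.15,"z": 0,"spin": 0,"hand": 1},{"x": 1.5,"y": 0,"z": 0,"spin": 0,"hand": 1},{"x": 1,"y": 0,"z": 0,"spin": 0,"hand": 1},{"x": 0.5,"y": 0,"z": 0,"spin": 0,"hand": 1},{"x": 0,"y": 0,"z": 0,"spin": 0,"hand": 1}]}}

```text
clock: 23.33
position: [0.5138, -0.3701, 0.2297]
tcp_rot: [18.2, 89.9, 142.3]
force: [-0.2, 0.0, -3.0]
finger_gap: 0.0133
```

```bash
python3 - <<'E'
from fit2 import *
import pickle
info((.5157,-.369,.215,124.))
w=bot.get_image("wrist"); crop(w,"w18.png",240,100,400,400,2)
s=bot.get_image("scene"); crop(s,"s14.png",140,200,220,300,6)
E
```

```text
t 23.33 pos [ 0.5138 -0.3701  0.2297] jaw yaw 124.07 toolx [-0.002  0.001 -1.   ] J [-35.8  23.7  -4.4  62.1   0.  -69.8] F [-0.2  0.  -3. ] M [-0.06  0.06 -0.03] gap 0.0133
 to [  0.5157  -0.369    0.215  124.    ] spin 0.001 rows 0.0  cm before spin [ 1.47 -0.22 -0.02]  cm after spin [ 1.47 -0.22 -0.02]
```

View pics/w18.png

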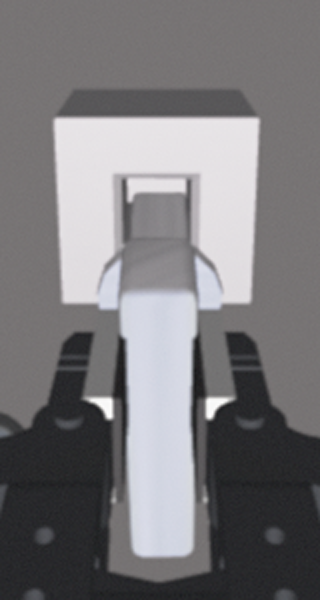

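View pics/s14.png

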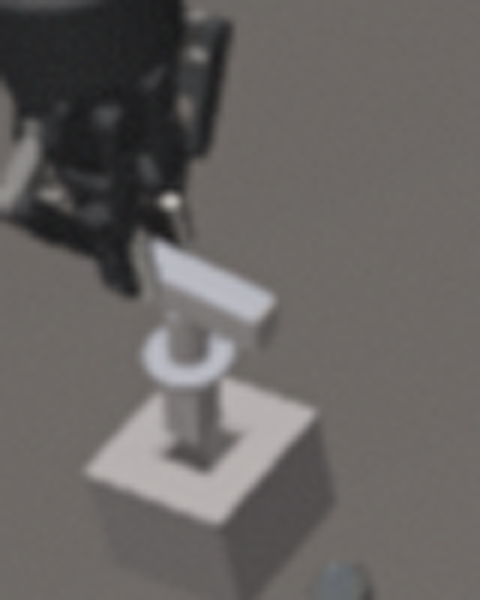

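Emit:
{"api": "carry_out", "payload": {"deltas": [{"x": 0.5,"y": 0,"z": 0,"spin": 0,"hand": 1},{"x": 0.5,"y": 0,"z": 0,"spin": 0,"hand": 1},{"x": 0.5,"y": 0,"z": 0,"spin": 0,"hand": 1},{"x": 0,"y": 0,"z": 0,"spin": 0,"hand": 1}]}}

```text
clock: 23.77
position: [0.5138, -0.3702, 0.2147]
tcp_rot: [19.6, 89.9, 143.6]
force: [-0.6, 1.2, -3.8]
finger_gap: 0.0132
```

```bash
python3 - <<'E'
from fit2 import *
info()
E
```

```text
t 23.77 pos [ 0.5138 -0.3702  0.2147] jaw yaw 124.05 toolx [-0.001  0.001 -1.   ] J [-35.8  24.2  -5.6  60.3   0.  -69.8] F [-0.6  1.2 -3.8] M [0.03 0.05 0.03] gap 0.0132
```

No contact; a bit deeper.

Emit:
{"api": "carry_out", "payload": {"deltas": [{"x": 0.5,"y": 0,"z": 0,"spin": 0,"hand": 1},{"x": 0.5,"y": 0,"z": 0,"spin": 0,"hand": 1},{"x": 0,"y": 0,"z": 0,"spin": 0,"hand": 1},{"x": 0,"y": 0,"z": 0,"spin": 0,"hand": 1}]}}

```text
clock: 24.1
position: [0.514, -0.3704, 0.2054]
tcp_rot: [17.1, 89.9, 141.1]
force: [-0.4, 0.3, -2.7]
finger_gap: 0.0134
```

```bash
python3 - <<'E'
from fit2 import *
info()
s=bot.get_image("scene"); crop(s,"s15.png",140,200,220,300,6)
w=bot.get_image("wrist"); crop(w,"w19.png",240,100,400,400,2)
E
```

```text
t 24.1 pos [ 0.514  -0.3704  0.2054] jaw yaw 124.04 toolx [-0.001  0.001 -1.   ] J [-35.8  24.6  -6.3  59.2   0.  -69.8] F [-0.4  0.3 -2.7] M [-0.04  0.03  0.04] gap 0.0134
```

View pics/s15.png

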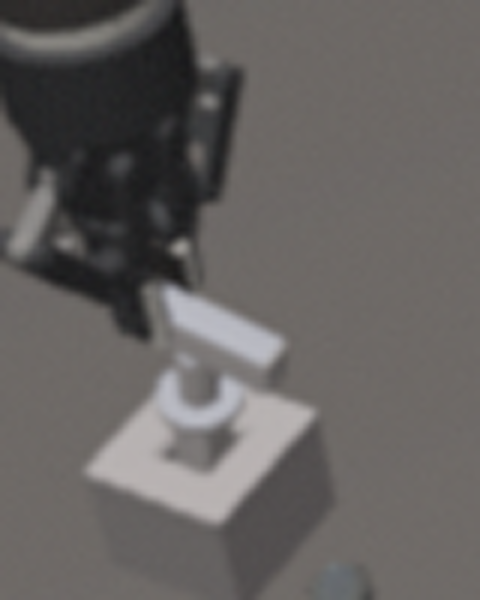

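View pics/w19.png

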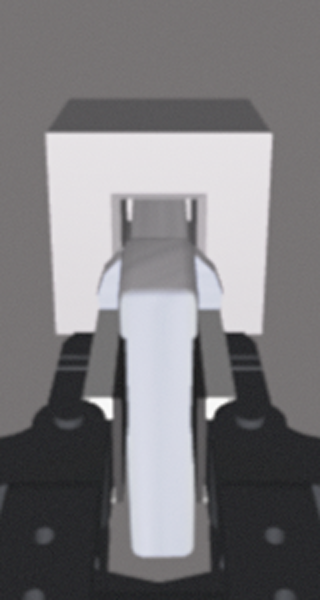

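Emit:
{"api": "carry_out", "payload": {"deltas": [{"x": 0.4,"y": 0,"z": 0,"spin": 0,"hand": 1},{"x": 0.4,"y": 0,"z": 0,"spin": 0,"hand": 1},{"x": 0,"y": 0,"z": 0,"spin": 0,"hand": 1},{"x": 0,"y": 0,"z": 0,"spin": 0,"hand": 1}]}}

```text
clock: 24.53
position: [0.514, -0.3704, 0.1974]
tcp_rot: [19.6, 89.9, 143.7]
force: [-0.3, 0.8, -3.2]
finger_gap: 0.0131
```

```bash
python3 - <<'E'
from fit2 import *
info()
E
```

```text
t 24.53 pos [ 0.514  -0.3704  0.1974] jaw yaw 124.04 toolx [-0.001  0.001 -1.   ] J [-35.8  24.9  -7.   58.2   0.  -69.8] F [-0.3  0.8 -3.2] M [-0.03 -0.01  0.  ] gap 0.0131
```

Emit:
{"api": "carry_out", "payload": {"deltas": [{"x": 0.4,"y": 0,"z": 0,"spin": 0,"hand": 1},{"x": 0.4,"y": 0,"z": 0,"spin": 0,"hand": 1},{"x": 0,"y": 0,"z": 0,"spin": 0,"hand": 1},{"x": 0,"y": 0,"z": 0,"spin": 0,"hand": 1}]}}

```text
clock: 24.87
position: [0.514, -0.3704, 0.1894]
tcp_rot: [18.6, 90.0, 142.7]
force: [-0.2, -0.3, -2.8]
finger_gap: 0.0133
```

```bash
python3 - <<'E'
from fit2 import *
info()
E
```

```text
t 24.87 pos [ 0.514  -0.3704  0.1894] jaw yaw 124.05 toolx [-0.001  0.001 -1.   ] J [-35.8  25.2  -7.5  57.3   0.  -69.8] F [-0.2 -0.3 -2.8] M [-0.    0.02 -0.02] gap 0.0133
```

Foot is ~35 mm in the hole without contact. Release slowly.

Emit:
{"api": "carry_out", "payload": {"deltas": [{"x": 0,"y": 0,"z": 0,"spin": 0,"hand": 0.7},{"x": 0,"y": 0,"z": 0,"spin": 0,"hand": 0.5},{"x": 0,"y": 0,"z": 0,"spin": 0,"hand": 0.4},{"x": 0,"y": 0,"z": 0,"spin": 0,"hand": 0.4},{"x": 0,"y": 0,"z": 0,"spin": 0,"hand": 0.4},{"x": 0,"y": 0,"z": 0,"spin": 0,"hand": 0.4}]}}

```text
clock: 25.37
position: [0.5143, -0.3707, 0.1902]
tcp_rot: [-164.2, 90.0, -40.1]
force: [-0.6, 0.4, 0.4]
finger_gap: 0.0513
```

```bash
python3 - <<'E'
from fit2 import *
info()
s=bot.get_image("scene"); crop(s,"s16.png",140,220,220,310,6)
w=bot.get_image("wrist"); crop(w,"w20.png",220,100,420,400,2)
E
```

```text
t 25.37 pos [ 0.5143 -0.3707  0.1902] jaw yaw 124.04 toolx [ 0. -0. -1.] J [-35.8  25.2  -7.5  57.3  -0.  -69.8] F [-0.6  0.4  0.4] M [ 0.07  0.04 -0.01] gap 0.0513
```

View pics/s16.png

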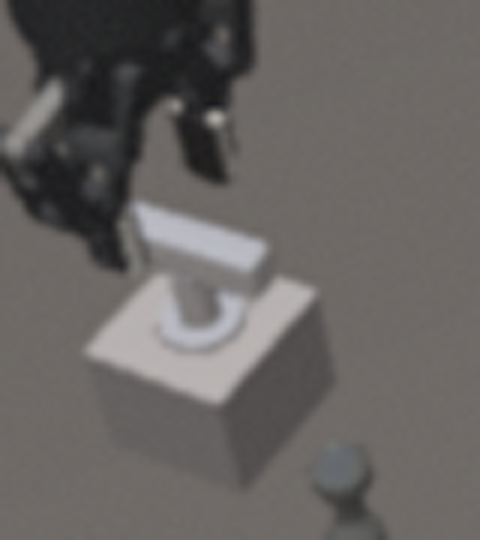

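View pics/w20.png

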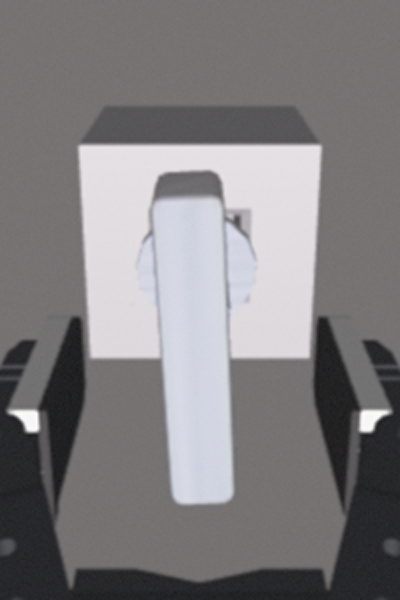

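Emit:
{"api": "carry_out", "payload": {"deltas": [{"x": -1,"y": 0,"z": 0,"spin": 0,"hand": 0.3},{"x": -2,"y": 0,"z": 0,"spin": 0,"hand": 0.2},{"x": -3,"y": 0,"z": 0,"spin": 0,"hand": 0},{"x": -3,"y": 0,"z": 0,"spin": 0,"hand": 0},{"x": -2,"y": 0,"z": 0,"spin": 0,"hand": 0},{"x": 0,"y": 0,"z": 0,"spin": 0,"hand": 0},{"x": 0,"y": 0,"z": 0,"spin": 0,"hand": 0}]}}

```text
clock: 26.05
position: [0.515, -0.3711, 0.3021]
tcp_rot: [-160.0, 89.8, -36.0]
force: [0.2, 0.7, -0.6]
finger_gap: 0.0854
```

```bash
python3 - <<'E'
from fit2 import *
import pickle
info()
s=bot.get_image("scene"); crop(s,"s17.png",130,150,400,340,2.9); pickle.dump(s,open("s17.pkl","wb"))
crop(s,"s17b.png",140,220,220,310,6)
w=bot.get_image("wrist"); crop(w,"w21.png",220,80,420,300,3.5); pickle.dump(w,open("w21.pkl","wb"))
t=bot.get_image("top"); crop(t,"t9.png",205,115,485,245,2.8)
E
```

```text
t 26.05 pos [ 0.515  -0.3711  0.3021] jaw yaw 124.05 toolx [ 0.003 -0.002 -1.   ] J [-35.8  21.6   2.2  70.4  -0.  -69.8] F [ 0.2  0.7 -0.6] M [-0.01 -0.02  0.08] gap 0.0854
```

View pics/s17.png

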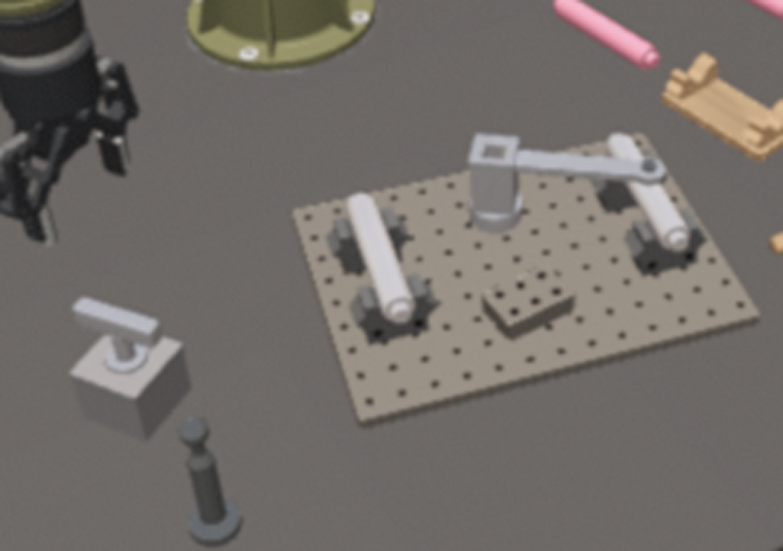

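View pics/w21.png

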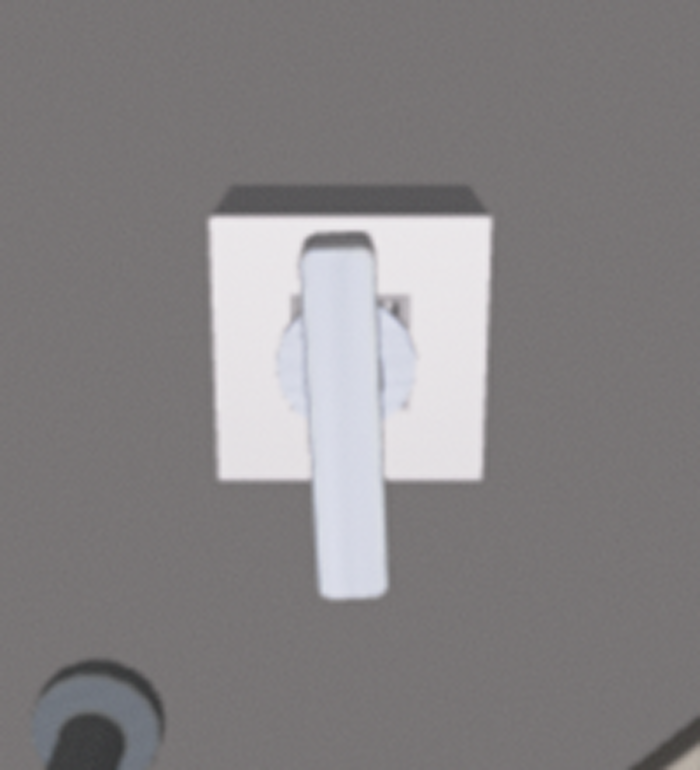

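View pics/t9.png

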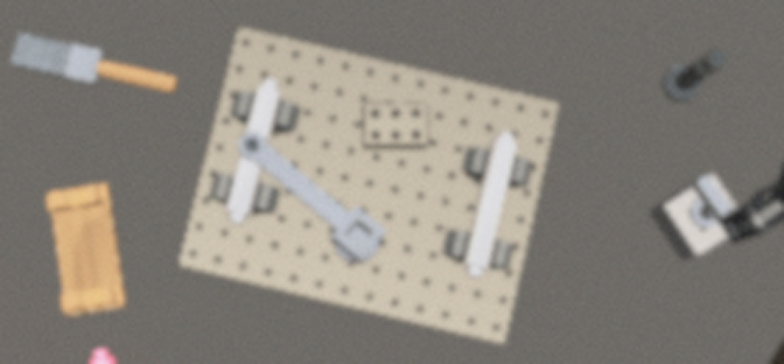

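View pics/s17b.png

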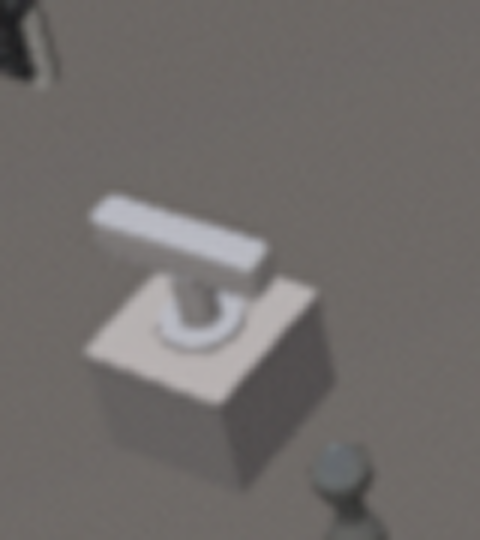

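```bash
python3 - <<'E'
from fit2 import *
import pickle
w=pickle.load(open("w21.pkl","rb"));s=pickle.load(open("s17.pkl","rb")); o,R,p=st()
c=lambda x,y:(220+x/3.5-.36,80+y/3.5-.36)
S=np.mean([at(w,c(*u),.06) for u in((208,216),(492,216),(483,480),(218,480))],0)
C=at(w,c(346,360),.066); B=(at(w,c(338,248),.119)+at(w,c(353,599),.119))/2
print("stand",S,"collar",C,"d",np.linalg.norm((C-S)[:2]),"bar centre",B,"d",np.linalg.norm((B-S)[:2]),"lean deg",np.degrees(np.linalg.norm((B-C)[:2])/.053), "barlen",np.linalg.norm(at(w,c(338,248),.119)-at(w,c(353,599),.119)))
e=at(s,(130+650/2.9-.33,150+167/2.9-.33),.098); print("end",e)
t=bot.get_image("top"); f=lambda x,y:(205+x/2.8-.32,115+y/2.8-.32)
a,b=at(t,f(236,220),.066),at(t,f(270,80),.066); print("s1",(a+b)/2,"end",at(t,f(251,145),.098))
info()
E
```

```text
stand [ 0.51556146 -0.36906278  0.06      ] collar [ 0.5164214  -0.36978084  0.066     ] d 0.0011203147222396878 bar centre [ 0.51732494 -0.36899106  0.119     ] d 0.001764938250352625 lean deg 1.2973193321980547 barlen 0.07939790283850848
end [0.58183598 0.15584026 0.098     ]
s1 [0.57728868 0.15602414 0.066     ] end [0.57719292 0.15644623 0.098     ]
t 26.25 pos [ 0.5136 -0.3701  0.2985] jaw yaw 124.05 toolx [-0.002  0.001 -1.   ] J [-35.8  21.8   2.   70.3  -0.  -69.8] F [-1.3  0.1 -0.1] M [ 0.03 -0.   -0.02] gap 0.0854
```

All checks agree: the key is about 1–2 mm off the stand centre and about 1° off upright, and the arm end is over the shaft's middle to within about 5 mm. Handing in.

```bash
python3 - <<'E'
from workcell import bot
print(bot.sign_off())
E
```

```text
the job is handed in; nothing more can be done
None
```

The job is done and handed in after about 26 s of the 72 s; `sign_off` gives no verdict, so I can only report my own checks.

- **Shaft:** I laid the grey shaft from the wooden rest in the free cradle, the one on the robot's left, and let go. By camera its centre is within about 2 mm of the cradle's centre and its axis is parallel to the groove.
- **Hold-down:** I turned the arm with the key to about 62° from the middle, close to the 63.6° stop. Its round end lies within about 5 mm of the shaft's middle.
- **Key:** It is back in its stand with the collar on the top. It measured 1–2 mm off centre and about 1° off upright.
- **Bystanders and shaft_2:** In the last pictures they all look where they started; I did not measure them. At the last pictures the gripper was open and clear of everything.

Two things went wrong on the way, both mended:

- **Jam in the socket:** On the first push the key tilted in the grip and stuck a few millimetres short, with about 50 N upward force. That is below the 120 N wrist limit. I let go, it dropped fully down, and I gripped it again.
- **Tilt on the way back:** The key leaned about 10° in the grip when I lifted it out. I lowered its foot about 35 mm into the stand's hole without contact and released it, and it settled upright.

The scene camera read up to about 5 mm differently in x from the wrist and top cameras. I relied on the wrist camera for positioning.

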